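# Thread the top tie rod through a telemetry chassis

### The arm

A 6-joint arm with a two-finger parallel gripper is mounted at the origin on the work surface. World frame = base frame: x ahead of the robot, y to its left, z up, the work surface at z = 0. Lengths are in m, angles in degrees, forces in N, time in s.
With the tool pointing down it reaches from about 0.35 to 0.875 m from the base axis. Payload 4.2 kg.
Tool frame: the origin (TCP) lies midway between the tips of the shut fingers; the grasp point (between the pads) lies 19 mm behind it (r.grasp_offset is the distance from the TCP to the grasp point, in m); z points along the fingers, y is the direction in which the jaws open and shut (so a half turn about z gives the same grasp; the last joint's range is limited). The gripper opens to 87 mm and grips with 3 to 60 N. Pads are 19 mm wide; open, the fingers measure 117 mm over their backs; the gripper's body (75 mm by 190 mm) begins 51 mm behind the grasp point.
Start: joints at [-60.413, 22.042, 0.453, 0, -68.411, -14.817], TCP at [0.159, -0.604, 0.223] pointing down, gripper open.
Joint ranges: [-179.83, 179.83], [-69.29, 118.12], [-61.27, 80.66], [-181.25, 117.63], [-171.15, -9.14], [-177.46, 177.46]. Speed limits (degrees/s): [159.86, 159.86, 180, 180, 180, 180].

### API

Orientations are given as a 3x3 rotation matrix whose columns are the frame's x, y, z axes.
In Python, from station import r gives the robot as it stands.
- The arm moves only by the shell command python3 -m crank 'ROWS'. ROWS is JSON, a list of rows, each a list of 3 entries, a list of its own where there are three numbers: the closure, from -1 (fully open) to 1 (shut), so that 0 is half open, then the shift along the tool's x, y, z as a fraction of full scale, then the turn, a rotation vector about the tool's x, y, z as a fraction of full scale. In form: [[fingers, [dx, dy, dz], [wx, wy, wz]], ...]. A call has 1 to 8 rows; each row shifts and turns the commanded pose from where the row before left it, along the tool's axes as they then stand; what a row does not reach is not made up. Full scale, the value 1, is 100 mm for a shift and 45 degrees for a turn. A row lasts 1/10 s, in which the tool goes at most 50 mm and 8.59 degrees, less where a joint would pass 70% of its speed; a pose out of reach is approached as far as the arm can. A call with a number of a shift or a turn outside -1 to 1 is refused whole. A call with a gripper value outside its range is refused whole. The fingers move at their own pace and stop on an object; the grip force is fixed at half the most. Time passes only in rows, so rows that do not move let the fingers close. It gives the time, the measured TCP pose, the force and the opening at its end, in the units of the state.
- r.sense(): the state, without advancing time (a new reading comes with each control period).
- r.capture(name): name is "scene" or "top" or "wrist"; returns a dict with "img" (480x640x3 uint8, blue, green, red), "fx", "fy", "cx", "cy" (pixels), "R" (3x3) and "t" (3): a world point X has camera coordinates R X + t. Camera axes: x right, y down, z forward; pixel columns grow to the right and rows downward; lengths in m; the calibration is good to about 2 mm. A picture is of the moment at which its call begins. There is no depth.
- r.finish_job(): hands the job in, once; it reports no verdict.
The state is a dict: "time_s": time; "joints": joint angles; "joint_velocities": joint speeds; "effort": joint torques, N m; "tcp_pos": TCP position; "ee_rot": TCP orientation; "wrist_force": force on the tool from outside, world axes, zero at the start; "moment": the same for the moment, N m; "gripper_width": opening from 0.0 (shut) to 1.0 (fully open).
Only numpy, scipy, OpenCV 4.12 (cv2) and the standard library are available. Lean on these libraries where they do the work, as an engineer would, in place of code of your own. Each camera call takes 0.05 s, during which the arm holds its last target.

### The job

Take the longer of the two tie rods from the grey rest and slide it, nose first, through the empty top holes of the chassis in the black cradle: entry plate, loose middle plate, then dark connector flange, until its head sits fully home against the entry plate, and let go. The middle plate hangs loose and leans to one side or the other, so its hole has to be felt for with the nose of the rod. Do not shove the chassis along the desk, and leave the short rod, the connector shell, the cable plug and the marker where they are.

Things in the scene. Friction and masses are not known exactly. Their poses are not given: they have to be found in the camera images.
- long_rod_mid (a point): The rod to fit: bright steel, 200 mm long, 0.16-0.29 kg; shaft 12 mm thick, 176 mm long; grooved round head 22 mm thick, 24 mm long. Point on its axis, half-way along; +y runs to the nose (100 mm ahead); head from 76 to 100 mm behind; balances about 20 mm behind. x, z roll with it. It starts lying level in V notches of the rest, axis 38 mm above the desk; lift straight up.
- rod_tip (a point): Centre of the flat end of the long rod's nose. The nose has only a 3 mm long chamfer, from 12 down to 10 mm diameter.
- rod_head (a point): Centre of the underside of the long rod's head (the shoulder where head meets shaft); +y along the rod towards the nose.
- short_rod_mid (a point): The other rod, 164 mm long (shaft 140 mm), otherwise alike, lying parallel to the long one in the other notches, 64 mm beside it. Too short for the job. Point half-way along it; +y to its nose.
- rod_rest: Grey plastic rod rest, fixed: base 150 mm (x) by 118 mm (y), 10 mm thick; two walls across it, 10 mm thick and 45 mm high, their inner faces at y = -40 and +40 mm, with V notches at x = -32 and +32 mm. Origin at the centre of its underside; rods lie along its y, noses to +y. Which rod lies in which notches varies.
- chassis: Chassis in its black cradle, 2.8 kg, loose on four rubber feet (slides if pushed with 15 to 25 N), base 150 mm (x) by 186 mm (y). Origin at the centre of its underside. Three upright round plates stand across its y: entry plate, loose middle plate, dark connector flange. Top holes empty. Boards and modules between the plates stay 20 mm below the hole line.
- entry_hole (a point): Mouth of the entry plate's top hole, on its outer face, 134 mm above the desk. +y is the way in, along the line of the holes; z up. Plate: aluminium, 120 mm in diameter, 8 mm thick, rising 18 mm above the hole line. All three top holes go right through and are 14 mm in diameter, so the rod has 1 mm to spare all round and can lean up to 0.2 rad in one plate.
- far_hole (a point): Mouth of the connector flange's top hole, on its inner face, 152 mm beyond entry_hole along +y; fixed and in line with it. Flange: 140 mm in diameter, 12 mm thick, rising 28 mm above the hole line; its connectors are on the far side.
- mid_pivot (a point): Point on the fitted bottom rod, 84 mm below the hole line, in the middle of the loose middle plate (120 mm in diameter, 8 mm thick: 76 to 84 mm beyond entry_hole). The plate swings stiffly on this rod (0.6 N at its top hole moves it; it stays as left): its top hole lies up to 11 mm to either side (x) of the line, same height, place not given. The rod, once in it, carries it into line.
- shell: Steel connector shell standing between rest and chassis, 36 mm in diameter, 44 mm high; bystander. Origin at the centre of its underside.
- plug: Black ribbed cable plug lying on the desk, 38 mm thick, 80 mm long; bystander. Origin on the desk under it.
- marker: White marker with a red cap, about 125 mm long, lying on the desk; bystander. Origin on the desk under its middle.
Not all that is in view belongs to the job. Leave any blue or turquoise look-alike of the part that bears long_rod_mid alone.

How it is judged:
By the outcome, as a careful person would: the job done as asked, in the order asked, and still so for the second after the job is handed in, with the robot touching nothing.
It also fails if it takes over 58 s, if anything falls off the work surface, if the arm or the gripper's body presses on something with over 40 N, if the wrist force passes 120 N, or if a joint passes its speed limit or range.

## Working session

There is one attempt and no reset: what is moved stays moved. The work goes in short steps, Python scripts to look and compute and a shell command to move; the robot and the scene stay as the last step left them, time stands still between calls to the robot, and variables do not carry over. Pictures are saved under pics/ and viewed, and the job is handed in when it is done.

```bash
ls; mkdir -p pics
python3 - <<'E'
from station import r
import cv2,numpy as np
print(r.sense(), r.grasp_offset)
for n in ["scene","top","wrist"]:
    c=r.capture(n); cv2.imwrite(f"pics/{n}0.png",c["img"]); print(n,c["fx"],c["fy"],c["cx"],c["cy"],np.round(c["R"],4).tolist(),np.round(c["t"],4).tolist())
E
```

```text
pics
{'time_s': 0.0, 'joints': array([-6.04113772e+01,  2.20884880e+01,  3.80283107e-01, -2.93246899e-02,
       -6.84092028e+01, -1.48163686e+01]), 'joint_velocities': array([-0.10272801,  0.08916437,  0.02702063,  0.01197965,  0.01075793,
       -0.09016659]), 'effort': array([-3.28072792e-04, -3.90661061e+01,  1.87402904e+01,  4.21990603e+00,
        1.10300398e-02, -1.86458001e-04]), 'tcp_pos': array([ 0.15923039, -0.60376339,  0.2214861 ]), 'ee_rot': array([[-9.66995085e-01, -2.54794324e-01, -5.97943810e-04],
       [-2.54795018e-01,  9.66992984e-01,  2.01687166e-03],
       [ 6.43200167e-05,  2.10265809e-03, -9.99997787e-01]]), 'wrist_force': array([ 0.59693829, -0.43635539,  0.04244107]), 'moment': array([ 0.02433044, -0.01942697, -0.01157353]), 'gripper_width': 0.9973346699054761} 0.0187
scene 582.0836813515509 582.0836813515509 311.6429161570825 244.91807333610646 [[0.847, 0.5315, -0.0124], [0.2806, -0.4667, -0.8387], [-0.4515, 0.7069, -0.5444]] [-0.357, -0.1033, 1.4605]
top 607.3309762792277 607.3309762792277 324.138142062028 242.47959429140045 [[0.0102, -0.9999, -0.0114], [-0.9963, -0.0092, -0.0856], [0.0855, 0.0122, -0.9963]] [-0.1211, 0.5061, 1.4527]
wrist 417.3659076428217 417.3659076428217 321.1780283448259 244.7489450088473 [[-0.2531, 0.9674, 0.0006], [0.9383, 0.2454, 0.2436], [0.2355, 0.0622, -0.9699]] [0.6241, -0.0297, 0.3882]
```

View pics/scene0.png

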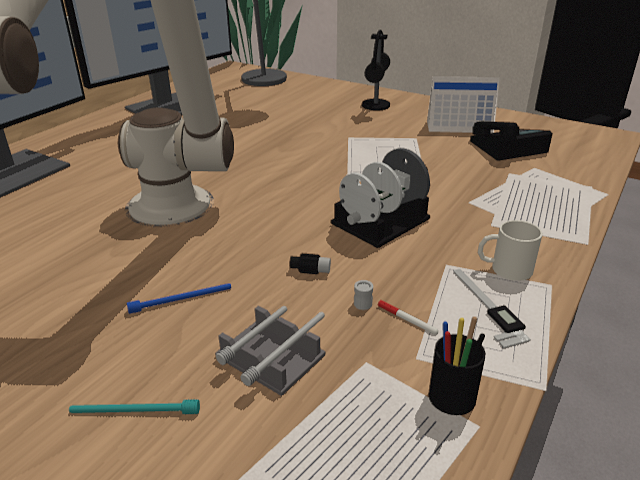

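View pics/top0.png

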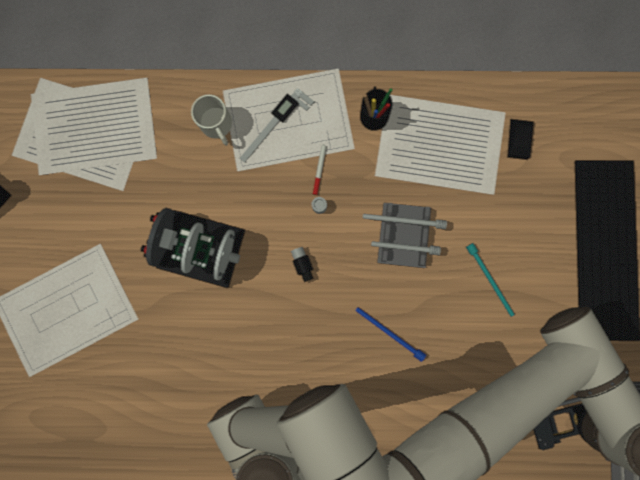

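View pics/wrist0.png

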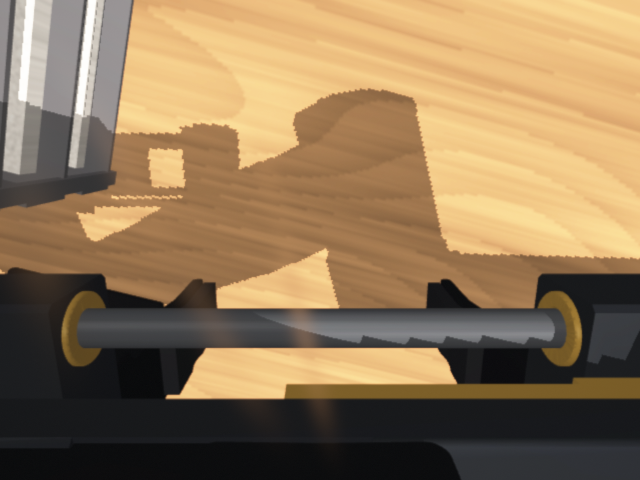

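The top view shows the rest at about (405,235), with the rod at (365,217)-(445,225) looking longer than the one at (375,245)-(438,251). The chassis is at about (195,247) with the entry plate on its right, at (226,253). I'll enlarge both areas.

Run:
```python
import cv2
t=cv2.imread('pics/top0.png'); s=cv2.imread('pics/scene0.png')
cv2.imwrite('pics/t_rest.png',cv2.resize(t[195:275,350:460],None,fx=7,fy=7,interpolation=cv2.INTER_CUBIC))
cv2.imwrite('pics/t_ch.png',cv2.resize(t[200:295,135:255],None,fx=6,fy=6,interpolation=cv2.INTER_CUBIC))
cv2.imwrite('pics/s_rest.png',cv2.resize(s[295:395,205:335],None,fx=6,fy=6,interpolation=cv2.INTER_CUBIC))
cv2.imwrite('pics/s_ch.png',cv2.resize(s[140:245,325:440],None,fx=5.5,fy=5.5,interpolation=cv2.INTER_CUBIC))
```

```text
(no output)
```

View pics/t_rest.png

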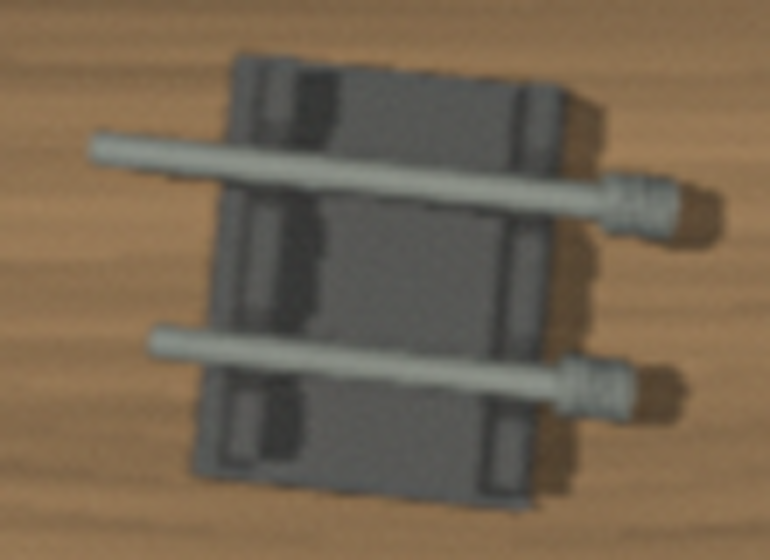

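View pics/t_ch.png

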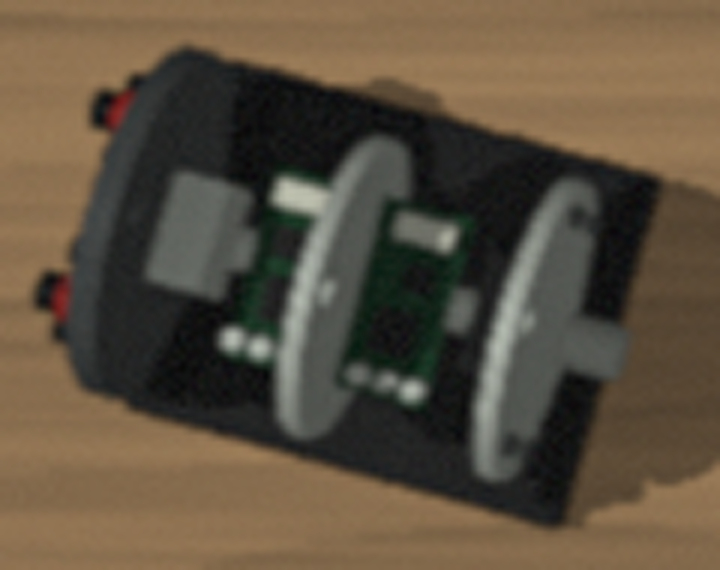

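View pics/s_rest.png

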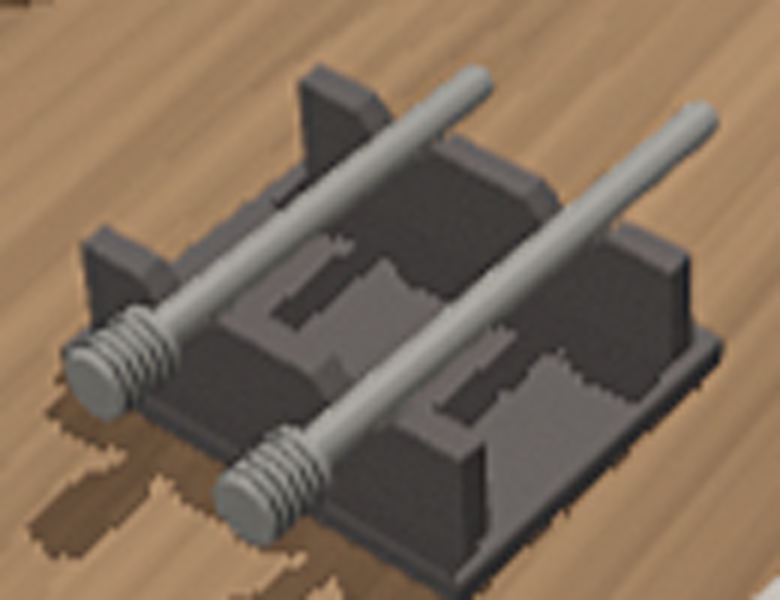

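View pics/s_ch.png

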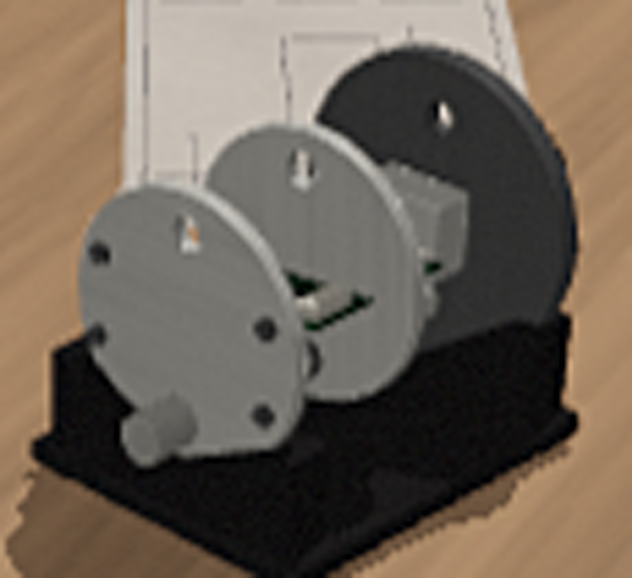

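```bash
cat > h.py <<'E'
import numpy as np, cv2
from station import r
import pickle,os
def cal(c): return {k:c[k] for k in("fx","fy","cx","cy","R","t")}
def proj(c,X):
    p=np.asarray(c["R"])@np.asarray(X,float)+np.asarray(c["t"]); return np.array([c["fx"]*p[0]/p[2]+c["cx"],c["fy"]*p[1]/p[2]+c["cy"]])
def ray(c,u):
    R=np.asarray(c["R"]);d=R.T@np.array([(u[0]-c["cx"])/c["fx"],(u[1]-c["cy"])/c["fy"],1]);return -R.T@np.asarray(c["t"]),d/np.linalg.norm(d)
def atz(c,u,z):
    o,d=ray(c,u);return o+d*(z-o[2])/d[2]
def tri(*cu):
    A=np.zeros((3,3));b=np.zeros(3);L=[]
    for c,u in cu:
        o,d=ray(c,u);P=np.eye(3)-np.outer(d,d);A+=P;b+=P@o;L.append((o,P))
    X=np.linalg.solve(A,b);return X,[round(1000*float(np.linalg.norm(P@(X-o))),1) for o,P in L]
def snap(name,f):
    c=r.capture(name);cv2.imwrite(f"pics/{f}.png",c["img"]);pickle.dump(cal(c),open(f"pics/{f}.pkl","wb"));return c
def load(f): return pickle.load(open(f"pics/{f}.pkl","rb"))
E
python3 - <<'E'
from h import *
S=snap("scene","scene1");T=snap("top","top1")
np.set_printoptions(precision=4,suppress=True)
tr=lambda x,y:(350+x/7-.43,195+y/7-.43); sr=lambda x,y:(205+x/6-.4,295+y/6-.4)
sc=lambda x,y:(325+x/5.5-.4,140+y/5.5-.4); tc=lambda x,y:(135+x/6-.4,200+y/6-.4)
print("cams",ray(S,(0,0))[0],ray(T,(0,0))[0])
for n,a,b in[("nose",tr(90,148),sr(706,118)),("shoulder",tr(603,195),sr(318,447)),("headend",tr(680,208),sr(240,512)),
             ("snose",tr(150,340),sr(483,82)),("sheadend",tr(634,392),sr(95,380))]:
    print(n,tri((T,a),(S,b)),atz(T,a,.038),atz(S,b,.038))
print("rest corners base", [atz(T,tr(*p),.01) for p in[(240,58),(565,90),(528,508),(192,475)]])
H=[atz(S,sc(*p),.134) for p in[(188,233),(302,168),(442,115)]]
print("holes",H, np.linalg.norm(H[2]-H[0]))
print("chassis base corners",[atz(T,tc(*p),.02) for p in [(660,180),(562,522)]])
# plate top-centres in top image
print("entry top",atz(T,tc(540,325),.152),"mid",atz(T,tc(345,285),.152))
for p in H: print(proj(T,p),(proj(T,p)+.4-np.array([135,200]))*6)
E
```

```text
cams [ 0.9908 -0.8909  0.7041] [ 0.3812 -0.1342  1.4892]
nose (array([ 0.5727, -0.2072,  0.0363]), [1.4, 1.4]) [ 0.5713 -0.2079  0.038 ] [ 0.5748 -0.2079  0.038 ]
shoulder (array([ 0.558 , -0.3814,  0.0424]), [2.5, 2.5]) [ 0.5566 -0.3837  0.038 ] [ 0.5571 -0.3763  0.038 ]
headend (array([ 0.5536, -0.4084,  0.0401]), [2.0, 2.0]) [ 0.5523 -0.41    0.038 ] [ 0.5537 -0.4056  0.038 ]
snose (array([ 0.5066, -0.2279,  0.0366]), [1.6, 1.6]) [ 0.5052 -0.2287  0.038 ] [ 0.5088 -0.2283  0.038 ]
sheadend (array([ 0.4907, -0.3916,  0.0411]), [2.7, 2.7]) [ 0.4889 -0.3939  0.038 ] [ 0.4906 -0.3876  0.038 ]
rest corners base [array([ 0.6072, -0.2617,  0.01  ]), array([ 0.5969, -0.3755,  0.01  ]), array([ 0.4503, -0.3619,  0.01  ]), array([ 0.4606, -0.2453,  0.01  ])]
holes [array([0.4727, 0.1125, 0.134 ]), array([0.485 , 0.1874, 0.134 ]), array([0.5125, 0.2628, 0.134 ])] 0.15554125570140087
chassis base corners [array([0.5371, 0.0779, 0.02  ]), array([0.3982, 0.1145, 0.02  ])]
entry top [0.4689 0.102  0.152 ] mid [0.4831 0.1744 0.152 ]
[221.3699 252.5734] [520.6191 317.8402]
[188.1845 246.8294] [321.5073 283.3763]
[155.1107 234.2957] [123.0641 208.1743]
```

Measured long rod: about 201 mm from nose to head end, axis height about 38–40 mm, middle near (0.563,-0.308), yaw 5.4° towards +x, so this is the long one. The chassis line leans 14.8° towards +x. The middle hole looks about 7 mm to the -x side. Next I'll plan the move to hover over the rod.

```bash
cat >> h.py <<'E'
from scipy.spatial.transform import Rotation as Ro, Slerp
def downrot(ux,uy):
    x=np.array([ux,uy,0.])/np.hypot(ux,uy);z=np.array([0,0,-1.]);return np.column_stack([x,np.cross(z,x),z])
def plan(p,R,n,p0=None,R0=None):
    s=r.sense();p0=s["tcp_pos"] if p0 is None else p0;R0=s["ee_rot"] if R0 is None else R0
    w=Ro.from_matrix(R0.T@R).as_rotvec()
    Rc=R0.copy();pc=np.array(p0,float)
    for i in range(n):
        tgt=p0+(np.array(p)-p0)*(i+1)/n
        d=Rc.T@(tgt-pc)/0.1; dw=w/n/np.pi*180/45
        print("[0,",np.round(d,3).tolist(),",",np.round(dw,3).tolist(),"],")
        pc=tgt;Rc=Rc@Ro.from_rotvec(w/n).as_matrix()
E
python3 - <<'E'
from h import *
u=np.array([.019,.2012]);u/=np.linalg.norm(u)
g=np.array([.5631,-.3078])-.020*u
print(u,g)
plan([g[0],g[1],.15],downrot(-u[0],-u[1]),12)
E
```

```text
[0.09401513 0.99557077] [ 0.5612197  -0.32771142]
[0, [-0.383, 0.137, 0.06] , [0.0, 0.0, -0.129] ],
[0, [-0.395, 0.098, 0.06] , [0.0, 0.0, -0.129] ],
[0, [-0.402, 0.057, 0.06] , [0.0, 0.0, -0.129] ],
[0, [-0.406, 0.016, 0.06] , [0.0, 0.0, -0.129] ],
[0, [-0.406, -0.025, 0.06] , [0.0, 0.0, -0.129] ],
[0, [-0.401, -0.066, 0.06] , [0.0, 0.0, -0.129] ],
[0, [-0.392, -0.106, 0.06] , [0.0, 0.0, -0.129] ],
[0, [-0.379, -0.146, 0.06] , [0.0, 0.0, -0.129] ],
[0, [-0.363, -0.183, 0.06] , [0.0, 0.0, -0.129] ],
[0, [-0.342, -0.219, 0.06] , [0.0, 0.0, -0.129] ],
[0, [-0.318, -0.253, 0.06] , [0.0, 0.0, -0.129] ],
[0, [-0.291, -0.284, 0.06] , [0.0, 0.0, -0.129] ],
```

```bash
python3 -m crank '[[0,[-0.38,0.14,0.06],[0,0,-0.13]],[0,[-0.39,0.1,0.06],[0,0,-0.13]],[0,[-0.4,0.06,0.06],[0,0,-0.13]],[0,[-0.4,0.02,0.06],[0,0,-0.13]],[0,[-0.4,-0.02,0.06],[0,0,-0.13]],[0,[-0.4,-0.07,0.06],[0,0,-0.13]]]'
python3 -m crank '[[0,[-0.39,-0.11,0.06],[0,0,-0.13]],[0,[-0.38,-0.15,0.06],[0,0,-0.13]],[0,[-0.36,-0.18,0.06],[0,0,-0.13]],[0,[-0.34,-0.22,0.06],[0,0,-0.13]],[0,[-0.32,-0.25,0.06],[0,0,-0.13]],[0,[-0.29,-0.28,0.06],[0,0,-0.13]],[0,[0,0,0],[0,0,0]],[0,[0,0,0],[0,0,0]]]'
python3 - <<'E'
from h import *
np.set_printoptions(precision=4,suppress=True)
s=r.sense();print(s["time_s"],s["tcp_pos"],s["ee_rot"],s["joints"],s["wrist_force"])
snap("wrist","w1");
E
```

```text
time_s: 0.85
tcp_pos: [0.3588, -0.4647, 0.1864]
ee_rot: [[-0.641, -0.767, 0.0], [-0.767, 0.641, -0.0], [-0.0, -0.0, -1.0]]
wrist_force: [0.5, -0.5, -0.1]
gripper_width: 0.552
time_s: 1.65
tcp_pos: [0.5578, -0.3267, 0.1498]
ee_rot: [[-0.087, -0.996, -0.001], [-0.996, 0.087, 0.0], [-0.0, 0.001, -1.0]]
wrist_force: [-0.5, -0.8, -0.2]
gripper_width: 0.5
1.65 [ 0.5578 -0.3267  0.1498] [[-0.0867 -0.9962 -0.0014]
 [-0.9962  0.0867  0.0004]
 [-0.0003  0.0014 -1.    ]] [-16.0428  27.2795  -2.0123  -0.0035 -60.7901  11.0706] [-0.4578 -0.7753 -0.1514]
```

View pics/w1.png

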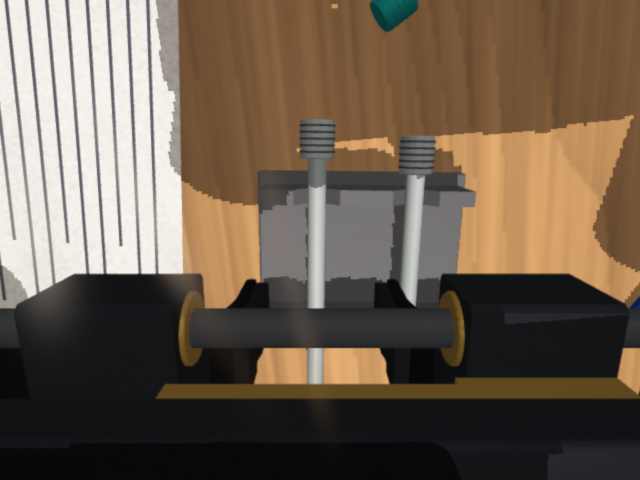

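Wrist view: the long rod's head spans (317,120)–(317,158) and its shaft runs down the middle to (316,300), between the open fingers. The short rod is at x≈412, outside the right finger.

Run:
```python
from h import *
np.set_printoptions(precision=4,suppress=True)
w=load("w1")
a=atz(w,(317.0,120),.049);b=atz(w,(317,158),.038);c=atz(w,(316,300),.038);d=atz(w,(315.5,380),.038)
print(a,b,c,d); u=(c-b);u/=np.linalg.norm(u);print("dir",u,np.degrees(np.arctan2(u[0],u[1])))
S,T=load("scene1"),load("top1")
print("tri shoulder",tri((w,(317,158)),(T,(350+603/7-.4,195+195/7-.4)),(S,(205+318/6-.4,295+447/6-.4))))
s=r.sense();print("TCP lateral vs rod (mm):",(np.cross(np.r_[u[:2],0],np.r_[(s["tcp_pos"]-b)[:2],0])[2])*1e3, "ahead of shoulder",(s["tcp_pos"]-b)[:2]@u[:2]*1e3)
```

```text
[ 0.5526 -0.4044  0.049 ] [ 0.5548 -0.3816  0.038 ] [ 0.5643 -0.2848  0.038 ] [ 0.5704 -0.2224  0.038 ]
dir [0.098  0.9952 0.    ] 5.624266663117182
tri shoulder (array([ 0.5567, -0.3813,  0.0419]), [2.1, 1.9, 3.5])
TCP lateral vs rod (mm): 2.902980407027329 ahead of shoulder 54.1745209966352
```

```bash
python3 -m crank '[[0,[0,-0.026,0.3],[0,0,0.01]],[0,[0,0,0.4],[0,0,0]],[0,[0,0,0.4],[0,0,0]],[0,[0,0,0.2],[0,0,0]],[0,[0,0,0],[0,0,0]],[0,[0,0,0],[0,0,0]]]'
python3 - <<'E'
from h import *
snap("wrist","w2");
E
```

```text
time_s: 2.3
tcp_pos: [0.56, -0.3289, 0.0215]
ee_rot: [[-0.097, -0.995, 0.001], [-0.995, 0.097, -0.001], [0.001, -0.001, -1.0]]
wrist_force: [0.1, 0.3, 0.7]
gripper_width: 0.5
```

View pics/w2.png

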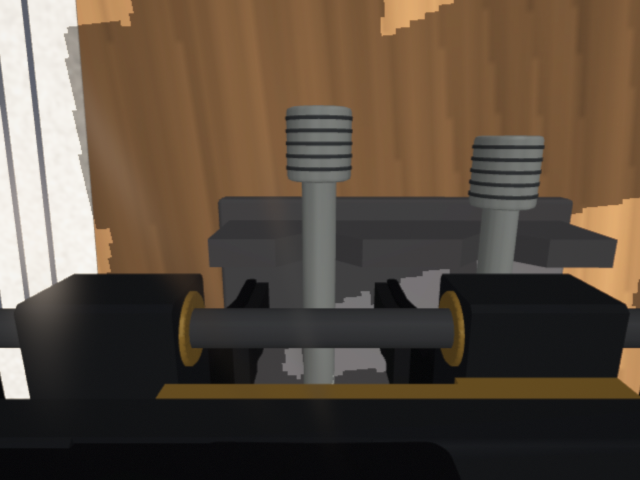

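The rod (x≈319) is centred between the fingers (265 and 375). Closing now.

```bash
python3 -m crank '[[1,[0,0,0.015],[0,0,0]],[1,[0,0,0],[0,0,0]],[1,[0,0,0],[0,0,0]],[1,[0,0,0],[0,0,0]],[1,[0,0,0],[0,0,0]],[1,[0,0,0],[0,0,0]]]'
python3 -m crank '[[1,[0,0,0],[0,0,0]],[1,[0,0,0],[0,0,0]]]'
```

```text
time_s: 2.95
tcp_pos: [0.5611, -0.3278, 0.0195]
ee_rot: [[-0.095, -0.995, 0.002], [-0.995, 0.095, -0.001], [0.001, -0.002, -1.0]]
wrist_force: [1.6, 0.0, 0.4]
gripper_width: 0.122
time_s: 3.15
tcp_pos: [0.5611, -0.3278, 0.0195]
ee_rot: [[-0.095, -0.995, 0.002], [-0.995, 0.095, -0.001], [0.0, -0.002, -1.0]]
wrist_force: [2.8, -1.3, 1.2]
gripper_width: 0.121
```

```bash
python3 -m crank '[[1,[0,0,-0.2],[0,0,0]],[1,[0,0,-0.4],[0,0,0]],[1,[0,0,-0.5],[0,0,0]],[1,[0,0,-0.5],[0,0,0]],[1,[0,0,0],[0,0,0]],[1,[0,0,0],[0,0,0]]]'
python3 - <<'E'
from h import *
snap("wrist","w3");snap("scene","s3")
u=np.array([.2555,.9668]);g=np.array([.4727,.1125])-.152*u
plan([g[0],g[1],.18],downrot(-u[0],-u[1]),9)
E
```

```text
time_s: 3.75
tcp_pos: [0.5593, -0.3272, 0.1793]
ee_rot: [[-0.096, -0.995, 0.0], [-0.995, 0.096, 0.001], [-0.001, 0.0, -1.0]]
wrist_force: [0.2, 0.6, -3.5]
gripper_width: 0.116
[0, [-0.31, 0.169, -0.002] , [0.001, 0.0, 0.023] ],
[0, [-0.307, 0.174, -0.003] , [0.001, 0.0, 0.023] ],
[0, [-0.304, 0.18, -0.003] , [0.001, 0.0, 0.023] ],
[0, [-0.3, 0.185, -0.003] , [0.001, 0.0, 0.023] ],
[0, [-0.297, 0.191, -0.003] , [0.001, 0.0, 0.023] ],
[0, [-0.294, 0.196, -0.003] , [0.001, 0.0, 0.023] ],
[0, [-0.29, 0.201, -0.004] , [0.001, 0.0, 0.023] ],
[0, [-0.286, 0.206, -0.004] , [0.001, 0.0, 0.023] ],
[0, [-0.283, 0.211, -0.004] , [0.001, 0.0, 0.023] ],
```

View pics/s3.png

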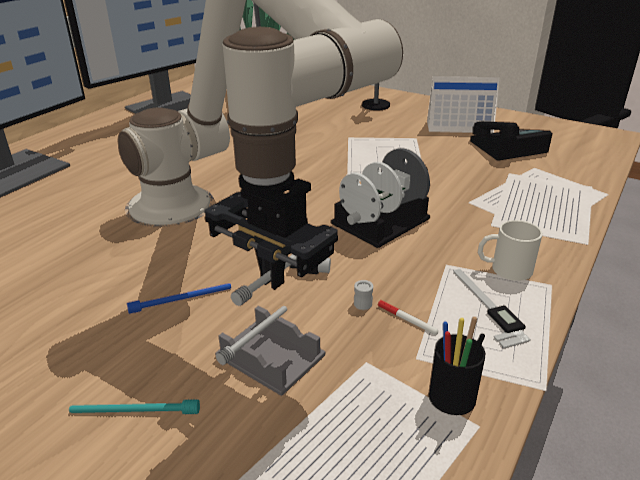

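View pics/w3.png

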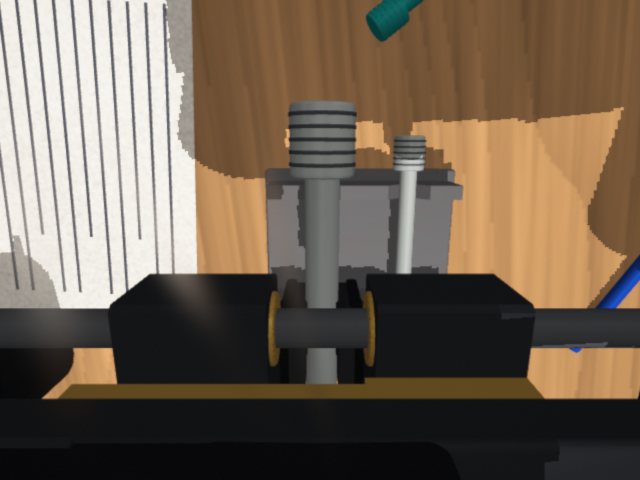

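The long rod is held level between the fingers, with its head at (322,102–178) in the wrist view, and the short rod is still in the rest. Carrying it to the entry plate.

```bash
python3 -m crank '[[1,[-0.2,0.1,0],[0,0,0.02]],[1,[-0.31,0.17,0],[0,0,0.02]],[1,[-0.3,0.18,0],[0,0,0.02]],[1,[-0.3,0.19,0],[0,0,0.02]],[1,[-0.3,0.19,0],[0,0,0.02]],[1,[-0.3,0.2,0],[0,0,0.03]],[1,[-0.3,0.2,0],[0,0,0.03]],[1,[-0.29,0.2,0],[0,0,0.03]]]'
python3 -m crank '[[1,[-0.28,0.21,0],[0,0,0.02]],[1,[-0.1,0.11,0],[0,0,0]],[1,[0,0,0],[0,0,0]],[1,[0,0,0],[0,0,0]]]'
python3 - <<'E'
from h import *
S=snap("scene","s4");T=snap("top","t4");snap("wrist","w4")
s=S["img"];t=T["img"]
cv2.imwrite('pics/s4c.png',cv2.resize(s[150:270,290:430],None,fx=5.5,fy=5,interpolation=cv2.INTER_CUBIC))
cv2.imwrite('pics/t4c.png',cv2.resize(t[205:305,180:320],None,fx=5.5,fy=5.5,interpolation=cv2.INTER_CUBIC))
w=load("w3");print(atz(w,(322,178),.198),atz(w,(322,240),.198))
E
```

```text
time_s: 4.65
tcp_pos: [0.4521, -0.0771, 0.1768]
ee_rot: [[-0.244, -0.97, -0.005], [-0.97, 0.244, -0.0], [0.002, 0.005, -1.0]]
wrist_force: [0.5, 0.8, -2.0]
gripper_width: 0.118
time_s: 5.05
tcp_pos: [0.4322, -0.0334, 0.1779]
ee_rot: [[-0.257, -0.966, -0.003], [-0.966, 0.257, -0.001], [0.002, 0.003, -1.0]]
wrist_force: [-0.6, -0.6, -3.1]
gripper_width: 0.116
[ 0.55302864 -0.38040284  0.198     ] [ 0.55514069 -0.35884411  0.198     ]
```

View pics/s4c.png

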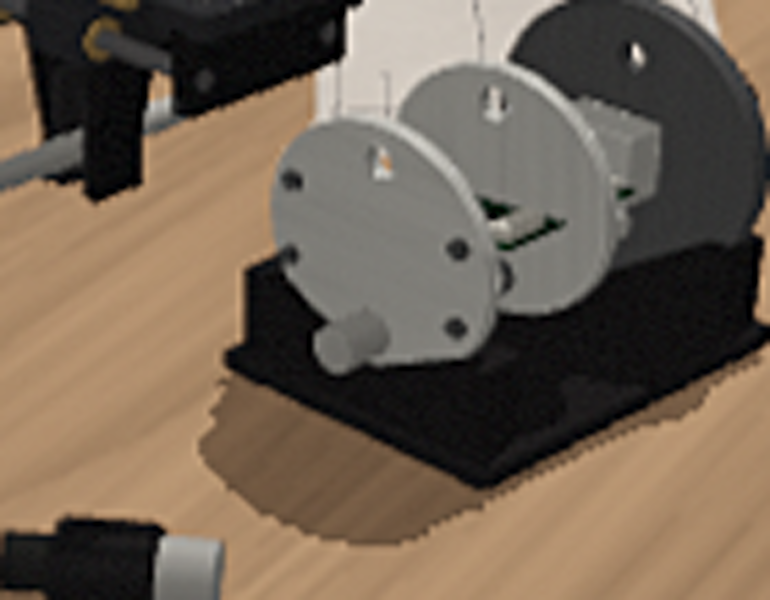

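View pics/t4c.png

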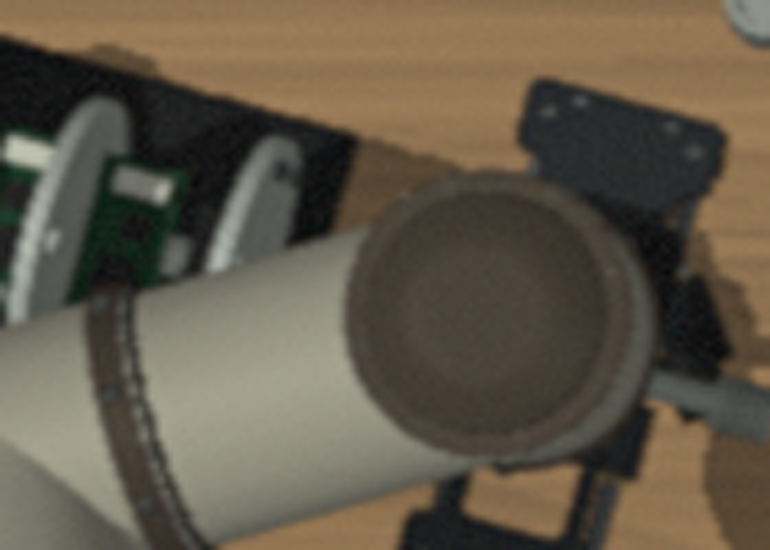

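View pics/w4.png

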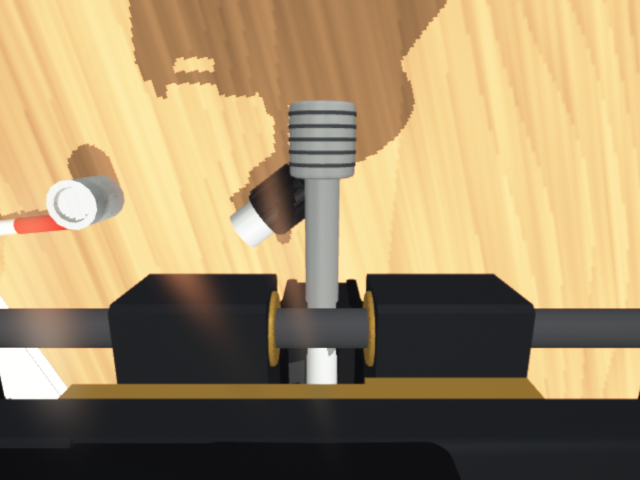

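The nose is hidden behind the gripper in the scene view, and that camera only resolves about 2.5 mm per pixel. I'll raise the arm 60 mm and look at the holes closer with the wrist camera, offset 40 mm to the side.

```bash
python3 -m crank '[[1,[0,-0.2,-0.3],[0,0,0]],[1,[-0.14,-0.2,-0.3],[0,0,0]],[1,[-0.4,0,0],[0,0,0]],[1,[-0.4,0,0],[0,0,0]],[1,[-0.4,0,0],[0,0,0]],[1,[0,0,0],[0,0,0]],[1,[0,0,0],[0,0,0]]]'
python3 - <<'E'
from h import *
snap("wrist","w5");s=r.sense();print(s["tcp_pos"],s["ee_rot"][:,0])
E
```

```text
time_s: 5.9
tcp_pos: [0.5062, 0.0859, 0.2381]
ee_rot: [[-0.257, -0.966, -0.002], [-0.966, 0.257, -0.001], [0.001, 0.002, -1.0]]
wrist_force: [-0.5, -0.0, -2.7]
gripper_width: 0.119
[0.50600924 0.08519609 0.23831406] [-0.25839634 -0.96603808  0.0013305 ]
```

View pics/w5.png

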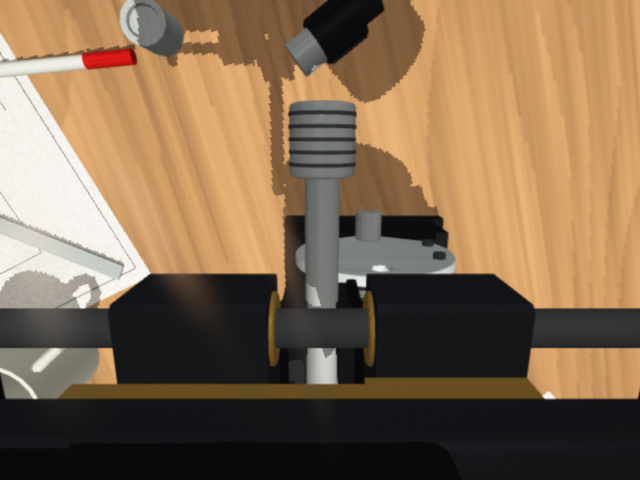

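The entry plate shows at rows 240–285, with its top hole bright at about (380,268). Two more looks further along, for the middle and far holes.

```bash
python3 -m crank '[[1,[-0.4,0,0],[0,0,0]],[1,[-0.4,0,0],[0,0,0]],[1,[0,0,0],[0,0,0]],[1,[0,0,0],[0,0,0]]]'
python3 - <<'E'
from h import *
snap("wrist","w6")
E
python3 -m crank '[[1,[-0.4,0,0],[0,0,0]],[1,[-0.36,0,0],[0,0,0]],[1,[0,0,0],[0,0,0]],[1,[0,0,0],[0,0,0]]]'
python3 - <<'E'
from h import *
snap("wrist","w7");s=r.sense();print(s["tcp_pos"],s["ee_rot"][:,0])
ims=[cv2.resize(cv2.imread(f"pics/w{i}.png")[200:300,270:470],None,fx=4,fy=4,interpolation=cv2.INTER_CUBIC) for i in(5,6,7)]
for i,m in zip((5,6,7),ims): cv2.imwrite(f"pics/w{i}c.png",m)
E
```

```text
time_s: 6.35
tcp_pos: [0.5266, 0.1624, 0.2385]
ee_rot: [[-0.258, -0.966, -0.001], [-0.966, 0.258, -0.001], [0.001, 0.001, -1.0]]
wrist_force: [-0.7, -1.0, -3.0]
gripper_width: 0.121
time_s: 6.8
tcp_pos: [0.5461, 0.2355, 0.2386]
ee_rot: [[-0.258, -0.966, -0.001], [-0.966, 0.258, -0.001], [0.001, 0.001, -1.0]]
wrist_force: [0.1, -0.9, -2.1]
gripper_width: 0.117
[0.54597827 0.23507834 0.23889514] [-0.25889685 -0.96590441  0.0010419 ]
```

View pics/w5c.png

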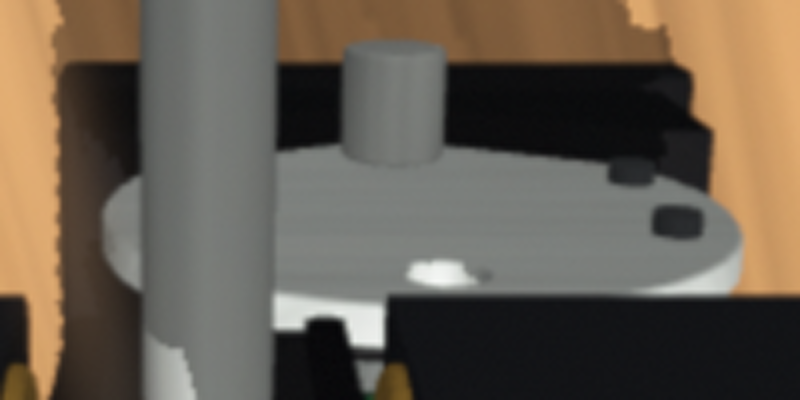

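View pics/w6c.png

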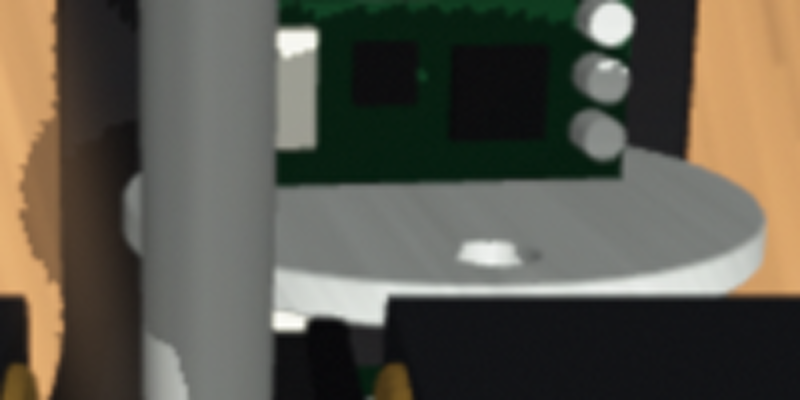

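View pics/w7c.png

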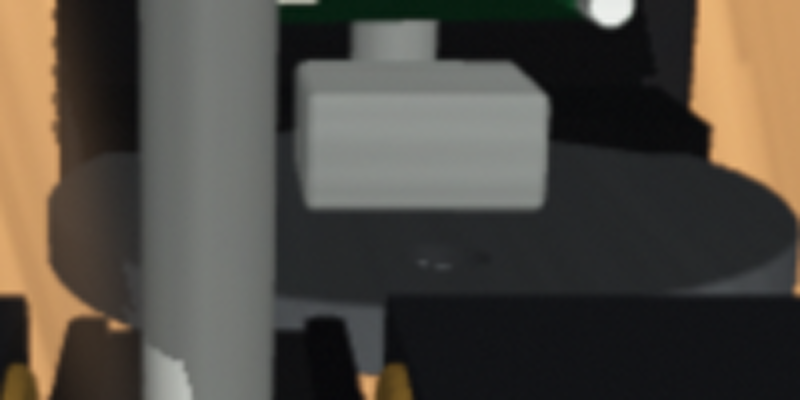

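Run:
```python
from h import *
np.set_printoptions(precision=4,suppress=True)
P={}
for n,i,u in[("entry",5,(382.3,267.8)),("mid",6,(394.7,263)),("far",7,(383,264.8))]:
    c=load(f"w{i}");P[n]=atz(c,u,.134);print(n,P[n], "cam",ray(c,u)[0])
S=load("s4") if os.path.exists("pics/s4.pkl") else load("scene1")
S=load("scene1")
for n,v in[("entry",(188,233)),("mid",(302,168)),("far",(442,115))]:
    print(n,"scene px",(325+v[0]/5.5-.4,140+v[1]/5.5-.4),"wrist->scene",proj(S,P[n]), tri((load({"entry":"w5","mid":"w6","far":"w7"}[n]),{"entry":(382.3,267.8),"mid":(394.7,263),"far":(383,264.8)}[n]),(S,(325+v[0]/5.5-.4,140+v[1]/5.5-.4))))
d=(P["far"]-P["entry"])[:2];print(np.linalg.norm(d),np.degrees(np.arctan2(d[0],d[1])))
u=d/np.linalg.norm(d);m=(P["mid"]-P["entry"])[:2];print("mid along",m@u,"x",m@np.array([u[1],-u[0]]))
# lateral of entry/far relative to tool plane with rod-calibrated camera
s=r.sense();print(s["tcp_pos"])
# rod in camera: shoulder 322,178 -> lateral offset in camera frame at its depth
```

```text
entry [0.4703 0.1122 0.134 ] cam [0.4886 0.0224 0.4001]
mid [0.482  0.1878 0.134 ] cam [0.5088 0.099  0.4004]
far [0.5092 0.2601 0.134 ] cam [0.5282 0.1721 0.4006]
entry scene px (358.7818181818182, 181.96363636363637) wrist->scene [357.7021 181.757 ] (array([0.4712, 0.113 , 0.1332]), [1.1, 1.1])
mid scene px (379.5090909090909, 170.14545454545456) wrist->scene [378.3822 169.7912] (array([0.483 , 0.1887, 0.1329]), [1.2, 1.2])
far scene px (404.9636363636364, 160.5090909090909) wrist->scene [403.1446 160.6322] (array([0.5111, 0.2609, 0.1344]), [2.1, 2.1])
0.15298727330189998 14.747550282977114
mid along 0.0760930956661105 x -0.007930161128598241
[0.546  0.2351 0.2389]
```

The wrist looks check out: entry to far 153 mm (should be 152), mid 76 mm along and 7.9 mm to the -x side, heights 133–134 mm, line heading 14.75°. I'll go in on the slanted line through the entry and middle hole centres (heading about 8.9°), then straighten up.

Run:
```python
from h import *
u=np.array([.1544,.9880]);C=np.array([.4725,.1159]);g=C-.1463*u;print(g)
plan([g[0],g[1],.2389],downrot(-u[0],-u[1]),8)
```

```text
[ 0.44991128 -0.0286444 ]
[0, [0.35, 0.031, 0.0] , [0.0, -0.0, -0.017] ],
[0, [0.349, 0.035, 0.0] , [0.0, -0.0, -0.017] ],
[0, [0.349, 0.04, 0.0] , [0.0, -0.0, -0.017] ],
[0, [0.348, 0.045, 0.0] , [0.0, -0.0, -0.017] ],
[0, [0.347, 0.049, 0.0] , [0.0, -0.0, -0.017] ],
[0, [0.347, 0.054, 0.0] , [0.0, -0.0, -0.017] ],
[0, [0.346, 0.059, 0.0] , [0.0, -0.0, -0.017] ],
[0, [0.345, 0.063, 0.0] , [0.0, -0.0, -0.017] ],
```

```bash
python3 -m crank '[[1,[0.2,0.03,0],[0,0,-0.02]],[1,[0.4,0.04,0],[0,0,-0.02]],[1,[0.4,0.04,0],[0,0,-0.02]],[1,[0.4,0.05,0],[0,0,-0.02]],[1,[0.4,0.05,0],[0,0,-0.02]],[1,[0.4,0.06,0],[0,0,-0.02]],[1,[0.38,0.06,0],[0,0,-0.016]],[1,[0.2,0.04,0],[0,0,0]]]'
python3 -m crank '[[1,[0,0,0.4],[0,0,0]],[1,[0,0,0.4],[0,0,0]],[1,[0,0,0.3],[0,0,0]],[1,[0,0,0.1],[0,0,0]],[1,[0,0,0],[0,0,0]],[1,[0,0,0],[0,0,0]]]'
python3 - <<'E'
from h import *
np.set_printoptions(precision=4,suppress=True)
u=np.array([.1544,.9880]);C=np.array([.4725,.1159]);g=C-.1463*u
s=r.sense();print(s["tcp_pos"],s["ee_rot"]);plan([g[0],g[1],.1153],downrot(-u[0],-u[1]),1)
S=snap("scene","s8");cv2.imwrite('pics/s8c.png',cv2.resize(S["img"][140:260,270:420],None,fx=5,fy=5,interpolation=cv2.INTER_CUBIC))
E
```

```text
time_s: 7.65
tcp_pos: [0.4506, -0.0315, 0.2395]
ee_rot: [[-0.157, -0.988, 0.0], [-0.988, 0.157, -0.0], [0.0, -0.0, -1.0]]
wrist_force: [-0.1, 0.2, -1.8]
gripper_width: 0.124
time_s: 8.25
tcp_pos: [0.4544, -0.0282, 0.1206]
ee_rot: [[-0.153, -0.988, 0.003], [-0.988, 0.153, 0.0], [-0.001, -0.003, -1.0]]
wrist_force: [-0.9, -0.1, -2.9]
gripper_width: 0.118
[ 0.4544 -0.0282  0.1206] [[-0.1531 -0.9882  0.0031]
 [-0.9882  0.1531  0.0002]
 [-0.0007 -0.0031 -1.    ]]
[0, [0.012, 0.044, 0.053] , [-0.004, 0.001, 0.002] ],
```

View pics/s8c.png

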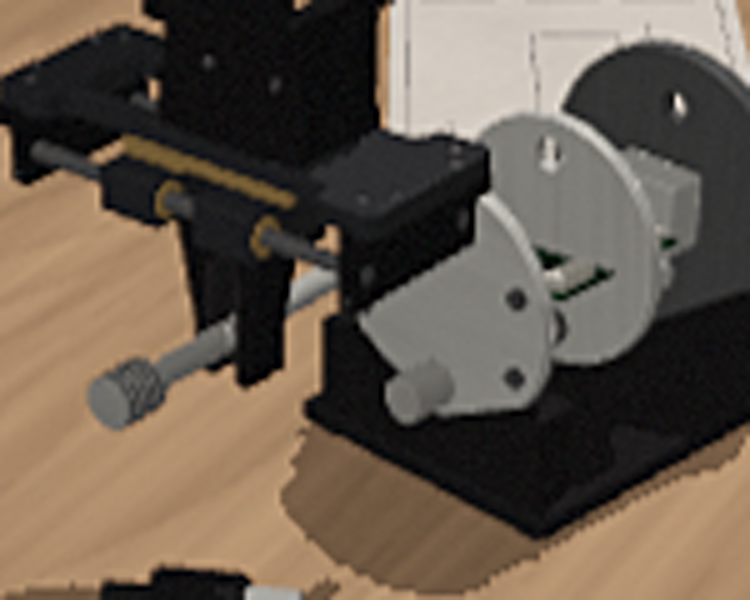

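```bash
python3 -m crank '[[1,[0.01,0.04,0.05],[0,0,0]],[1,[0,0,0],[0,0,0]],[1,[0,0,0],[0,0,0]]]'
cat >> h.py <<'E'
np.set_printoptions(precision=4,suppress=True)
uc=np.array([np.sin(np.radians(14.75)),np.cos(np.radians(14.75))]);xc=np.array([uc[1],-uc[0]]);E0=np.array([.4715,.1120])
def rodstate(nose=.1223):
    s=r.sense();R=s["ee_rot"];f=-R[:,0];g=s["tcp_pos"]-.0187*R[:,2];n=g+nose*f
    d=n[:2]-E0;print("t",s["time_s"],"F",s["wrist_force"],"M",s["moment"]);print(" nose along %.1f x %.1f z %.1f | grasp along %.1f x %.1f z %.1f | heading rel line %.2f pitch(up) %.2f"%(d@uc*1e3,d@xc*1e3,n[2]*1e3-134,(g[:2]-E0)@uc*1e3,(g[:2]-E0)@xc*1e3,g[2]*1e3-134,np.degrees(np.arctan2(f[:2]@xc,f[:2]@uc)),np.degrees(np.arcsin(f[2]))))
    print(" wrist in tool axes",R.T@s["wrist_force"])
E
python3 -c "
from h import *
rodstate()"
```

```text
time_s: 8.6
tcp_pos: [0.4491, -0.0283, 0.1145]
ee_rot: [[-0.153, -0.988, 0.001], [-0.988, 0.153, 0.0], [-0.0, -0.001, -1.0]]
wrist_force: [0.3, -0.1, -2.5]
gripper_width: 0.116
t 8.6 F [ 0.2734 -0.1436 -2.5387] M [0.0469 0.1039 0.0197]
 nose along -19.7 x 1.4 z -0.8 | grasp along -141.3 x 14.1 z -0.8 | heading rel line -5.96 pitch(up) 0.02
 wrist in tool axes [ 0.1008 -0.2903  2.5389]
```

```bash
python3 -m crank '[[1,[0,-0.01,-0.008],[0,0,0]],[1,[-0.1,0,0],[0,0,0]],[1,[-0.05,0,0],[0,0,0]],[1,[0,0,0],[0,0,0]]]';python3 -c "
from h import *
rodstate()"
python3 -m crank '[[1,[-0.04,0,0],[0,0,0]],[1,[-0.04,0,0],[0,0,0]],[1,[0,0,0],[0,0,0]]]';python3 -c "
from h import *
rodstate()"
```

```text
time_s: 9.0
tcp_pos: [0.4528, -0.0128, 0.1149]
ee_rot: [[-0.152, -0.988, 0.0], [-0.988, 0.152, 0.0], [-0.0, -0.0, -1.0]]
wrist_force: [-0.5, -0.8, -3.2]
gripper_width: 0.123
t 9.0 F [-0.4903 -0.7606 -3.1587] M [0.0242 0.1256 0.0098]
 nose along -3.8 x 0.9 z -0.4 | grasp along -125.4 x 13.7 z -0.4 | heading rel line -6.02 pitch(up) 0.01
 wrist in tool axes [0.8268 0.3703 3.1584]
time_s: 9.3
tcp_pos: [0.4538, -0.0053, 0.1149]
ee_rot: [[-0.153, -0.988, 0.0], [-0.988, 0.153, 0.0], [-0.0, -0.0, -1.0]]
wrist_force: [0.2, -0.5, -2.6]
gripper_width: 0.118
t 9.3 F [ 0.2188 -0.5398 -2.64  ] M [0.0266 0.0946 0.0218]
 nose along 3.7 x 0.0 z -0.4 | grasp along -118.0 x 12.8 z -0.4 | heading rel line -5.97 pitch(up) 0.00
 wrist in tool axes [ 0.5002 -0.2982  2.64  ]
```

```bash
python3 -m crank '[[1,[-0.03,0,0],[0,0,0]],[1,[-0.03,0,0],[0,0,0]],[1,[0,0,0],[0,0,0]]]';python3 -c "
from h import *
rodstate()"
python3 -m crank '[[1,[-0.04,0,0],[0,0,0]],[1,[-0.04,0,0],[0,0,0]],[1,[0,0,0],[0,0,0]]]';python3 -c "
from h import *
rodstate()
S=snap('scene','s9');T=snap('top','t9');cv2.imwrite('pics/s9c.png',cv2.resize(S['img'][140:260,270:420],None,fx=5,fy=5,interpolation=cv2.INTER_CUBIC))"
```

```text
time_s: 9.6
tcp_pos: [0.4547, 0.0004, 0.1149]
ee_rot: [[-0.153, -0.988, 0.0], [-0.988, 0.153, 0.0], [-0.0, -0.0, -1.0]]
wrist_force: [-0.2, 0.1, -2.4]
gripper_width: 0.114
t 9.6 F [-0.1995  0.1431 -2.4214] M [0.0504 0.0838 0.0344]
 nose along 9.5 x -0.5 z -0.4 | grasp along -112.2 x 12.2 z -0.4 | heading rel line -5.96 pitch(up) 0.01
 wrist in tool axes [-0.1107  0.2195  2.4214]
time_s: 9.9
tcp_pos: [0.456, 0.0085, 0.1149]
ee_rot: [[-0.153, -0.988, 0.0], [-0.988, 0.153, 0.0], [-0.0, -0.0, -1.0]]
wrist_force: [-0.3, 0.3, -3.0]
gripper_width: 0.118
t 9.9 F [-0.3329  0.3113 -3.019 ] M [0.0018 0.0863 0.0236]
 nose along 17.6 x -1.4 z -0.4 | grasp along -104.0 x 11.4 z -0.4 | heading rel line -5.97 pitch(up) 0.01
 wrist in tool axes [-0.2565  0.3774  3.0189]
```

View pics/s9c.png

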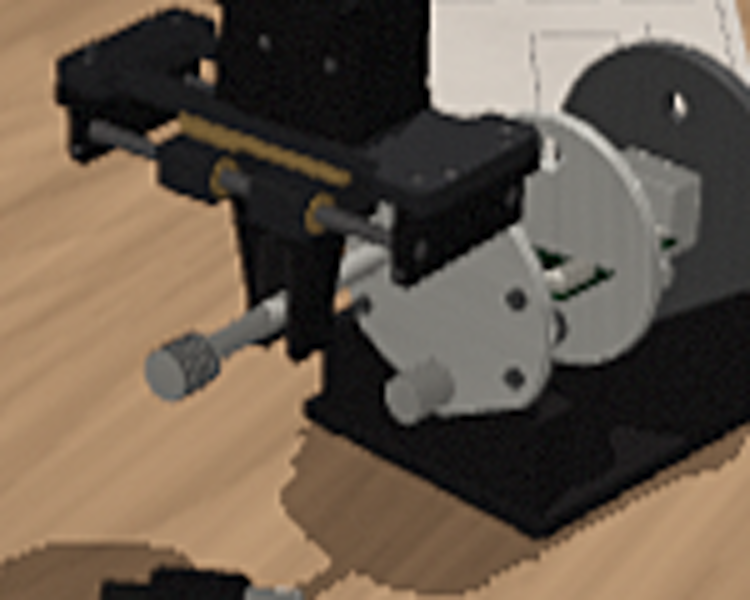

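At a nominal nose depth of 17.6 mm there is no axial force and the chassis hasn't moved (entry stub still at (420,390)), so the nose is through the entry plate. On towards the middle plate.

```bash
python3 -m crank '[[1,[-0.1,0,0],[0,0,0]],[1,[-0.1,0,0],[0,0,0]],[1,[0,0,0],[0,0,0]]]';python3 -c "
from h import *
rodstate()"
python3 -m crank '[[1,[-0.1,0,0],[0,0,0]],[1,[-0.1,0,0],[0,0,0]],[1,[0,0,0],[0,0,0]]]';python3 -c "
from h import *
rodstate()"
```

```text
time_s: 10.3
tcp_pos: [0.4595, 0.0292, 0.115]
ee_rot: [[-0.151, -0.988, 0.001], [-0.988, 0.151, 0.0], [-0.0, -0.001, -1.0]]
wrist_force: [-0.6, 0.4, -2.1]
gripper_width: 0.119
t 10.3 F [-0.5665  0.4065 -2.065 ] M [-0.0176  0.0682 -0.0256]
 nose along 38.4 x -3.4 z -0.2 | grasp along -83.2 x 9.5 z -0.3 | heading rel line -6.04 pitch(up) 0.03
 wrist in tool axes [-0.3151  0.6234  2.0646]
time_s: 10.6
tcp_pos: [0.4625, 0.0489, 0.115]
ee_rot: [[-0.151, -0.988, 0.001], [-0.988, 0.151, 0.0], [-0.0, -0.001, -1.0]]
wrist_force: [0.6, 0.5, -1.4]
gripper_width: 0.116
t 10.6 F [ 0.5735  0.4996 -1.4497] M [-0.009   0.1295 -0.0056]
 nose along 58.3 x -5.5 z -0.3 | grasp along -63.3 x 7.4 z -0.3 | heading rel line -6.04 pitch(up) 0.02
 wrist in tool axes [-0.58   -0.49    1.4504]
```

```bash
python3 -m crank '[[1,[-0.06,0,0],[0,0,0]],[1,[-0.06,0,0],[0,0,0]],[1,[0,0,0],[0,0,0]]]';python3 -c "
from h import *
rodstate()"
python3 -m crank '[[1,[-0.04,0,0],[0,0,0]],[1,[-0.03,0,0],[0,0,0]],[1,[0,0,0],[0,0,0]]]';python3 -c "
from h import *
rodstate()"
```

```text
time_s: 10.9
tcp_pos: [0.4641, 0.0601, 0.1149]
ee_rot: [[-0.152, -0.988, 0.001], [-0.988, 0.152, 0.0], [-0.0, -0.0, -1.0]]
wrist_force: [-0.5, 0.4, -2.3]
gripper_width: 0.117
t 10.9 F [-0.5118  0.3756 -2.3293] M [0.0169 0.0739 0.0581]
 nose along 69.5 x -6.7 z -0.3 | grasp along -52.1 x 6.0 z -0.4 | heading rel line -5.98 pitch(up) 0.01
 wrist in tool axes [-0.2926  0.5642  2.3291]
time_s: 11.2
tcp_pos: [0.465, 0.0666, 0.1149]
ee_rot: [[-0.153, -0.988, 0.0], [-0.988, 0.153, 0.0], [-0.0, -0.0, -1.0]]
wrist_force: [-0.2, 0.2, -2.9]
gripper_width: 0.121
t 11.2 F [-0.1595  0.2326 -2.8814] M [ 0.0173  0.0723 -0.0091]
 nose along 76.1 x -7.5 z -0.4 | grasp along -45.5 x 5.2 z -0.4 | heading rel line -5.95 pitch(up) 0.01
 wrist in tool axes [-0.2052  0.1938  2.8814]
```

```bash
python3 -m crank '[[1,[-0.03,0,0],[0,0,0]],[1,[0,0,0],[0,0,0]]]';python3 -c "
from h import *
rodstate()"
python3 -m crank '[[1,[-0.03,0,0],[0,0,0]],[1,[0,0,0],[0,0,0]]]';python3 -c "
from h import *
rodstate()"
python3 -m crank '[[1,[-0.03,0,0],[0,0,0]],[1,[0,0,0],[0,0,0]]]';python3 -c "
from h import *
rodstate()
T=snap('top','t10');S=snap('scene','s10');cv2.imwrite('pics/s10c.png',cv2.resize(S['img'][140:260,270:420],None,fx=5,fy=5,interpolation=cv2.INTER_CUBIC));cv2.imwrite('pics/t10c.png',cv2.resize(T['img'][200:300,140:290],None,fx=5,fy=5,interpolation=cv2.INTER_CUBIC))"
```

```text
time_s: 11.4
tcp_pos: [0.4654, 0.0695, 0.1149]
ee_rot: [[-0.153, -0.988, 0.0], [-0.988, 0.153, 0.0], [-0.0, -0.0, -1.0]]
wrist_force: [0.1, 0.7, -3.2]
gripper_width: 0.119
t 11.4 F [ 0.1235  0.6547 -3.2004] M [0.0411 0.1031 0.0048]
 nose along 79.0 x -7.8 z -0.4 | grasp along -42.6 x 4.9 z -0.4 | heading rel line -5.95 pitch(up) 0.01
 wrist in tool axes [-0.6655 -0.0213  3.2004]
time_s: 11.6
tcp_pos: [0.4659, 0.0726, 0.1149]
ee_rot: [[-0.153, -0.988, 0.0], [-0.988, 0.153, 0.0], [-0.0, -0.0, -1.0]]
wrist_force: [-0.3, 0.3, -2.9]
gripper_width: 0.116
t 11.6 F [-0.308   0.3175 -2.9215] M [ 0.024   0.0975 -0.0481]
 nose along 82.1 x -8.0 z -0.4 | grasp along -39.6 x 4.6 z -0.4 | heading rel line -5.95 pitch(up) 0.01
 wrist in tool axes [-0.2662  0.3536  2.9214]
time_s: 11.8
tcp_pos: [0.4664, 0.0755, 0.1149]
ee_rot: [[-0.153, -0.988, 0.0], [-0.988, 0.153, 0.0], [-0.0, -0.0, -1.0]]
wrist_force: [0.1, -1.4, -2.5]
gripper_width: 0.122
t 11.8 F [ 0.1249 -1.3724 -2.4638] M [-0.0323  0.061  -0.0065]
 nose along 85.1 x -8.4 z -0.4 | grasp along -36.6 x 4.3 z -0.4 | heading rel line -5.96 pitch(up) 0.01
 wrist in tool axes [ 1.3375 -0.3328  2.4637]
```

View pics/s10c.png

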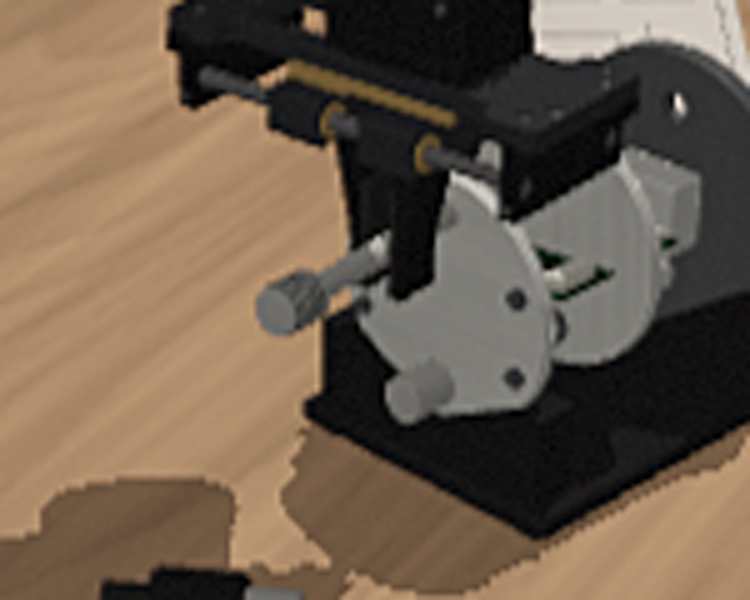

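View pics/t10c.png

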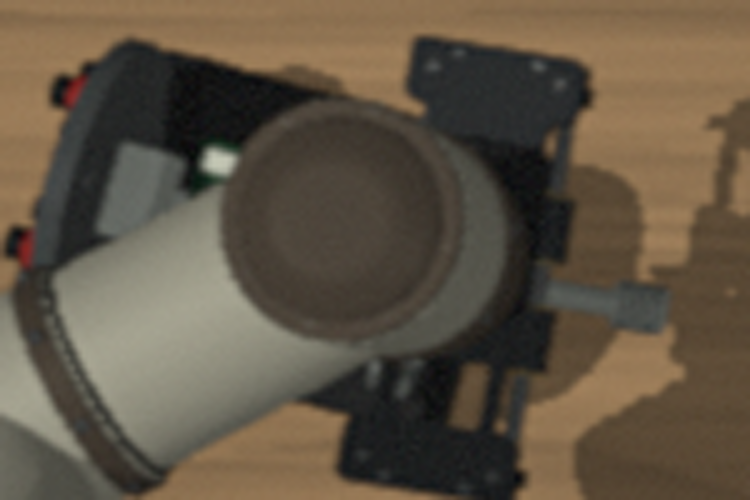

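```bash
python3 -m crank '[[1,[-0.03,0,0],[0,0,0]],[1,[0,0,0],[0,0,0]]]';python3 -c "
from h import *
rodstate()"
python3 -m crank '[[1,[-0.03,0,0],[0,0,0]],[1,[0,0,0],[0,0,0]]]';python3 -c "
from h import *
rodstate()"
python3 -m crank '[[1,[-0.03,0,0],[0,0,0]],[1,[0,0,0],[0,0,0]]]';python3 -c "
from h import *
rodstate()"
```

```text
time_s: 12.1
tcp_pos: [0.4668, 0.0785, 0.1149]
ee_rot: [[-0.153, -0.988, 0.0], [-0.988, 0.153, 0.0], [-0.0, -0.0, -1.0]]
wrist_force: [-0.3, -0.1, -2.2]
gripper_width: 0.119
t 12.1 F [-0.3407 -0.1226 -2.1991] M [0.0242 0.0943 0.0067]
 nose along 88.1 x -8.7 z -0.4 | grasp along -33.6 x 4.0 z -0.4 | heading rel line -5.96 pitch(up) 0.01
 wrist in tool axes [0.1736 0.3186 2.1989]
time_s: 12.3
tcp_pos: [0.4673, 0.0815, 0.1149]
ee_rot: [[-0.153, -0.988, 0.0], [-0.988, 0.153, 0.0], [-0.0, -0.0, -1.0]]
wrist_force: [-0.1, 0.5, -3.3]
gripper_width: 0.116
t 12.3 F [-0.0698  0.5288 -3.2614] M [ 0.0272  0.104  -0.0045]
 nose along 91.1 x -9.0 z -0.4 | grasp along -30.5 x 3.7 z -0.4 | heading rel line -5.96 pitch(up) 0.01
 wrist in tool axes [-0.5114  0.1507  3.2615]
time_s: 12.5
tcp_pos: [0.4677, 0.0845, 0.1149]
ee_rot: [[-0.153, -0.988, 0.0], [-0.988, 0.153, 0.0], [-0.0, -0.0, -1.0]]
wrist_force: [0.2, -0.2, -3.3]
gripper_width: 0.119
t 12.5 F [ 0.1928 -0.2407 -3.3312] M [ 0.0121  0.076  -0.0766]
 nose along 94.1 x -9.3 z -0.4 | grasp along -27.6 x 3.4 z -0.4 | heading rel line -5.96 pitch(up) 0.01
 wrist in tool axes [ 0.2089 -0.2265  3.3312]
```

```bash
python3 -m crank '[[1,[-0.03,0,0],[0,0,0]],[1,[0,0,0],[0,0,0]]]';python3 -c "
from h import *
rodstate();snap('wrist','w11')"
python3 -m crank '[[1,[0,0.005,0],[0,0,0.022]],[1,[0,0.005,0],[0,0,0.022]],[1,[0,0.005,0],[0,0,0.022]],[1,[0,0,0],[0,0,0]]]';python3 -c "
from h import *
rodstate()"
```

```text
time_s: 12.7
tcp_pos: [0.4682, 0.0874, 0.1149]
ee_rot: [[-0.153, -0.988, 0.0], [-0.988, 0.153, 0.0], [-0.0, -0.0, -1.0]]
wrist_force: [-0.2, 0.6, -2.9]
gripper_width: 0.115
t 12.7 F [-0.2111  0.6154 -2.8511] M [0.0531 0.0219 0.0165]
 nose along 97.0 x -9.6 z -0.4 | grasp along -24.6 x 3.1 z -0.4 | heading rel line -5.96 pitch(up) 0.01
 wrist in tool axes [-0.5755  0.3033  2.8511]
time_s: 13.15
tcp_pos: [0.4664, 0.0873, 0.1148]
ee_rot: [[-0.205, -0.979, -0.0], [-0.979, 0.205, -0.0], [0.0, 0.0, -1.0]]
wrist_force: [0.4, -0.2, -3.1]
gripper_width: 0.118
t 13.15 F [ 0.3713 -0.1919 -3.0859] M [0.0326 0.1726 0.0879]
 nose along 97.0 x -4.9 z -0.5 | grasp along -25.1 x 1.4 z -0.5 | heading rel line -2.94 pitch(up) -0.01
 wrist in tool axes [ 0.1115 -0.4031  3.0858]
```

View pics/w11.png

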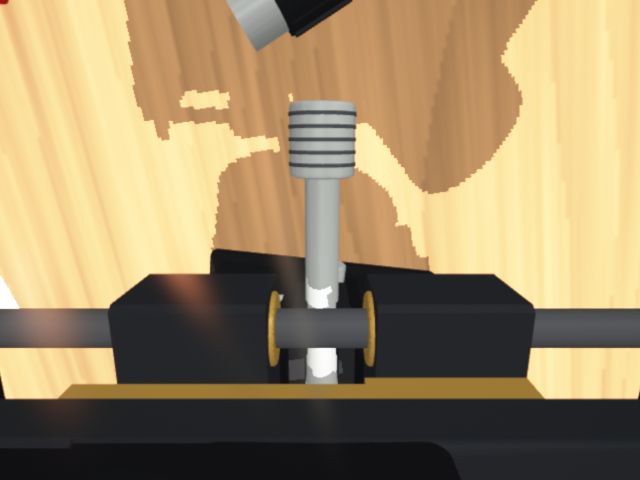

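The head is still at rows 102–178, so the rod hasn't slipped in the grip and has passed the middle plate. The torque about the vertical axis rose slightly, which suggests the plate is being carried. I'll finish straightening.

```bash
python3 -m crank '[[1,[0,0.005,0],[0,0,0.022]],[1,[0,0.005,0],[0,0,0.022]],[1,[0,0.004,0],[0,0,0.021]],[1,[0,0,0],[0,0,0]]]';python3 -c "
from h import *
rodstate()"
python3 -m crank '[[1,[-0.03,0,0],[0,0,0]],[1,[-0.03,0,0],[0,0,0]],[1,[-0.03,0,0],[0,0,0]],[1,[0,0,0],[0,0,0]]]';python3 -c "
from h import *
rodstate()
S=snap('scene','s12');cv2.imwrite('pics/s12c.png',cv2.resize(S['img'][140:260,290:440],None,fx=5,fy=5,interpolation=cv2.INTER_CUBIC))"
```

```text
time_s: 13.55
tcp_pos: [0.4652, 0.0877, 0.1149]
ee_rot: [[-0.254, -0.967, 0.0], [-0.967, 0.254, -0.0], [0.0, -0.0, -1.0]]
wrist_force: [-0.2, 0.0, -2.5]
gripper_width: 0.117
t 13.55 F [-0.1724  0.0283 -2.4654] M [0.083  0.2302 0.0943]
 nose along 97.1 x 0.0 z -0.5 | grasp along -25.2 x 0.1 z -0.4 | heading rel line -0.01 pitch(up) -0.00
 wrist in tool axes [0.0163 0.1739 2.4654]
time_s: 13.95
tcp_pos: [0.4678, 0.0969, 0.1149]
ee_rot: [[-0.253, -0.967, 0.0], [-0.967, 0.253, 0.0], [-0.0, -0.0, -1.0]]
wrist_force: [-0.4, 1.8, -3.5]
gripper_width: 0.121
t 13.95 F [-0.4044  1.7797 -3.4735] M [0.2036 0.1686 0.0247]
 nose along 106.8 x 0.1 z -0.4 | grasp along -15.5 x 0.3 z -0.4 | heading rel line -0.07 pitch(up) 0.02
 wrist in tool axes [-1.6179  0.8434  3.4738]
```

View pics/s12c.png

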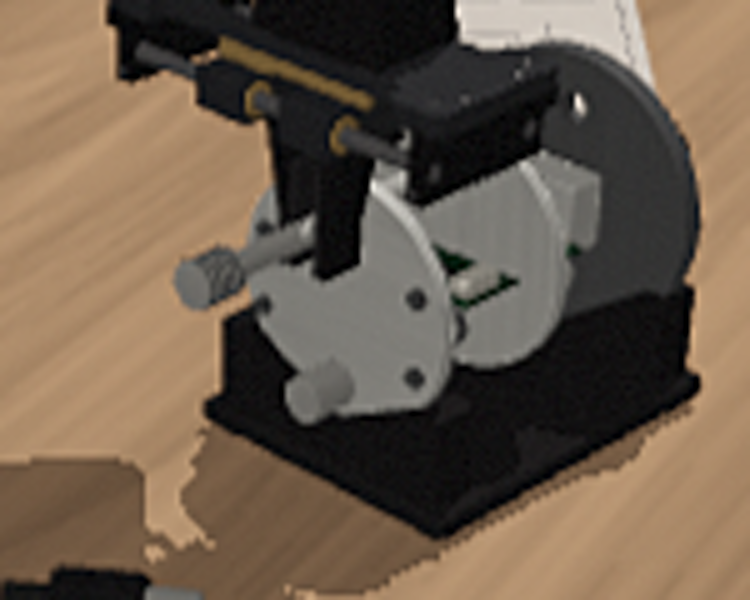

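Middle plate's right edge moved right by about 4 px, so it swung with the rod, and the chassis is unmoved. The pads are now about 6 mm from the entry plate. I'll release, slide back to the head and regrip there.

```bash
python3 -m crank '[[0,[0,0,0],[0,0,0]],[0,[0,0,0],[0,0,0]],[0,[0,0,0],[0,0,0]],[0,[0,0,0],[0,0,0]],[0,[0,0,0],[0,0,0]]]'
python3 -m crank '[[0,[0.16,0,0],[0,0,0]],[0,[0.25,0,0.01],[0,0,0]],[0,[0.25,0,0.015],[0,0,0]],[0,[0,0,0],[0,0,0]],[0,[0,0,0],[0,0,0]]]'
python3 -c "
from h import *
rodstate()
snap('wrist','w13')
S=snap('scene','s13');cv2.imwrite('pics/s13c.png',cv2.resize(S['img'][140:260,290:440],None,fx=5,fy=5,interpolation=cv2.INTER_CUBIC))"
```

```text
time_s: 14.5
tcp_pos: [0.4676, 0.0964, 0.115]
ee_rot: [[-0.254, -0.967, 0.0], [-0.967, 0.254, 0.0], [-0.0, -0.0, -1.0]]
wrist_force: [-0.2, -0.0, 0.2]
gripper_width: 0.462
time_s: 15.0
tcp_pos: [0.4506, 0.0319, 0.1126]
ee_rot: [[-0.255, -0.967, 0.001], [-0.967, 0.255, 0.0], [-0.0, -0.0, -1.0]]
wrist_force: [0.6, 1.3, -0.5]
gripper_width: 0.5
t 15.0 F [ 0.6404  1.2884 -0.4516] M [ 0.0219  0.0243 -0.0459]
 nose along 39.5 x 0.3 z -2.7 | grasp along -82.8 x 0.2 z -2.7 | heading rel line 0.03 pitch(up) 0.01
 wrist in tool axes [-1.409  -0.2904  0.4521]
```

View pics/s13c.png

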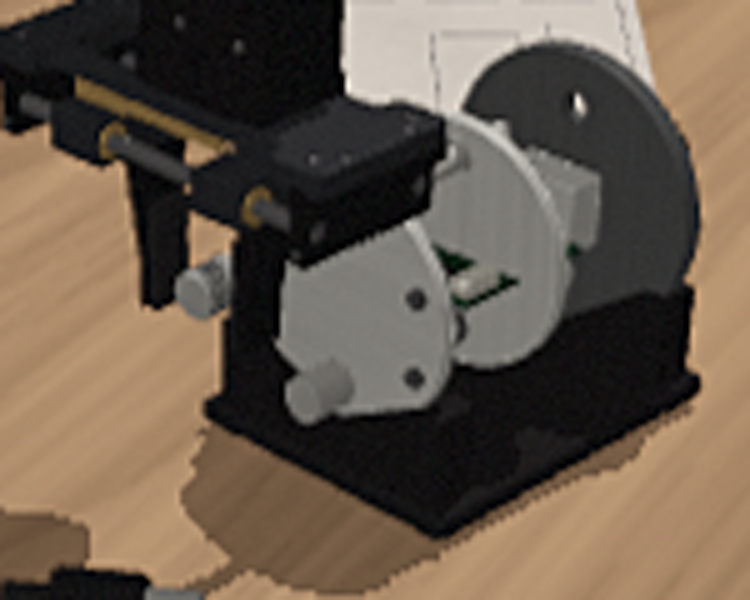

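View pics/w13.png

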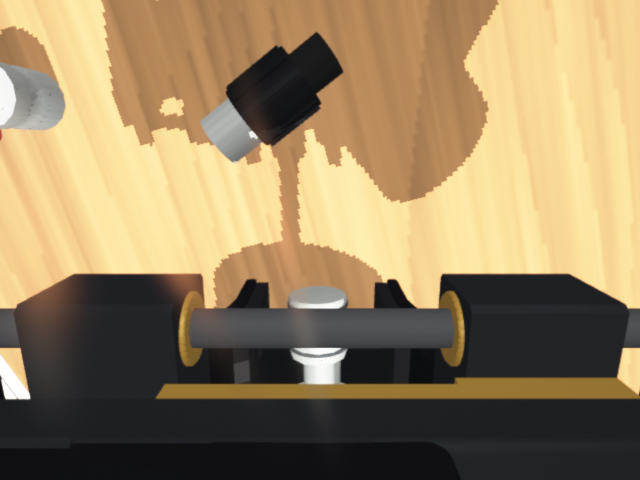

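Head's end face is at (318,297), centred between the fingers; the rod can be seen passing through the middle plate at (455,155) in the scene crop. Gripping the head, then levelling.

```bash
python3 -m crank '[[1,[0,0,0],[0,0,0]],[1,[0,0,0],[0,0,0]],[1,[0,0,0],[0,0,0]],[1,[0,0,0],[0,0,0]],[1,[0,0,0],[0,0,0]],[1,[0,0,0],[0,0,0]]]'
python3 -c "
from h import *
rodstate(.188)"
python3 -m crank '[[1,[0,0,-0.008],[0,0.01,0]],[1,[0,0,-0.008],[0,0.01,0]],[1,[0,0,-0.008],[0,0.01,0]],[1,[0,0,0],[0,0,0]],[1,[0,0,0],[0,0,0]]]'
python3 -c "
from h import *
rodstate(.188)"
```

```text
time_s: 15.7
tcp_pos: [0.4509, 0.0328, 0.1124]
ee_rot: [[-0.254, -0.967, 0.001], [-0.967, 0.254, 0.0], [-0.0, -0.0, -1.0]]
wrist_force: [0.2, 1.1, -0.6]
gripper_width: 0.245
t 15.7 F [ 0.2394  1.0577 -0.5532] M [ 0.2852 -0.0192  0.0633]
 nose along 106.2 x 0.1 z -2.8 | grasp along -81.8 x 0.3 z -2.9 | heading rel line -0.06 pitch(up) 0.02
 wrist in tool axes [-1.0836  0.0368  0.5536]
time_s: 16.2
tcp_pos: [0.4506, 0.0326, 0.1147]
ee_rot: [[-0.254, -0.967, -0.006], [-0.967, 0.254, -0.023], [0.024, 0.0, -1.0]]
wrist_force: [0.1, 0.2, -0.3]
gripper_width: 0.243
t 16.2 F [ 0.0757  0.2308 -0.3411] M [ 0.1356 -0.0515  0.0143]
 nose along 106.3 x -0.1 z -5.1 | grasp along -81.7 x 0.1 z -0.6 | heading rel line -0.05 pitch(up) -1.36
 wrist in tool axes [-0.2505 -0.0147  0.3352]
```

```bash
python3 -m crank '[[1,[-0.08,0,-0.002],[0,0,0]],[1,[-0.08,0,-0.002],[0,0,0]],[1,[0,0,0],[0,0,0]]]'
python3 -c "
from h import *
rodstate(.188)"
python3 -m crank '[[1,[-0.08,0,-0.002],[0,0,0]],[1,[-0.08,0,-0.002],[0,0,0]],[1,[0,0,0],[0,0,0]]]'
python3 -c "
from h import *
rodstate(.188)"
```

```text
time_s: 16.5
tcp_pos: [0.4554, 0.0492, 0.1148]
ee_rot: [[-0.253, -0.968, -0.005], [-0.967, 0.253, -0.022], [0.023, -0.001, -1.0]]
wrist_force: [0.0, 1.3, -1.1]
gripper_width: 0.244
t 16.5 F [ 0.0294  1.2726 -1.0711] M [ 0.4227  0.0873 -0.0146]
 nose along 123.6 x 0.0 z -4.8 | grasp along -64.4 x 0.4 z -0.5 | heading rel line -0.11 pitch(up) -1.30
 wrist in tool axes [-1.2628  0.2937  1.0425]
time_s: 16.8
tcp_pos: [0.4595, 0.0649, 0.1149]
ee_rot: [[-0.253, -0.968, -0.005], [-0.967, 0.253, -0.022], [0.022, -0.001, -1.0]]
wrist_force: [-0.1, 1.9, -0.4]
gripper_width: 0.243
t 16.8 F [-0.1468  1.853  -0.3973] M [0.5175 0.1096 0.024 ]
 nose along 139.8 x 0.0 z -4.6 | grasp along -48.2 x 0.4 z -0.4 | heading rel line -0.11 pitch(up) -1.28
 wrist in tool axes [-1.7642  0.6105  0.3575]
```

```bash
python3 -m crank '[[1,[0,0,0],[0,-0.011,0]],[1,[0,0,0],[0,0,0]]]'
python3 -c "
from h import *
rodstate(.188)"
python3 -m crank '[[1,[0,0,0],[0,-0.011,0]],[1,[0,0,0],[0,0,0]]]'
python3 -c "
from h import *
rodstate(.188);w=snap('wrist','w14')
S=snap('scene','s14');cv2.imwrite('pics/s14c.png',cv2.resize(S['img'][140:260,290:440],None,fx=5,fy=5,interpolation=cv2.INTER_CUBIC))"
```

```text
time_s: 17.0
tcp_pos: [0.459, 0.0638, 0.1148]
ee_rot: [[-0.254, -0.967, -0.003], [-0.967, 0.254, -0.013], [0.014, -0.0, -1.0]]
wrist_force: [-0.3, -0.2, 0.4]
gripper_width: 0.241
t 17.0 F [-0.3013 -0.2221  0.4006] M [0.3135 0.0019 0.036 ]
 nose along 138.5 x 0.1 z -3.1 | grasp along -49.5 x 0.2 z -0.5 | heading rel line -0.03 pitch(up) -0.79
 wrist in tool axes [ 0.2969  0.2349 -0.3966]
time_s: 17.2
tcp_pos: [0.4587, 0.0633, 0.1147]
ee_rot: [[-0.254, -0.967, -0.002], [-0.967, 0.254, -0.006], [0.006, 0.0, -1.0]]
wrist_force: [0.1, 0.5, -1.4]
gripper_width: 0.243
t 17.2 F [ 0.1446  0.4931 -1.3638] M [0.1274 0.0209 0.0377]
 nose along 137.7 x -0.0 z -1.7 | grasp along -50.3 x -0.0 z -0.6 | heading rel line -0.01 pitch(up) -0.35
 wrist in tool axes [-0.5219 -0.0147  1.3607]
```

View pics/s14c.png

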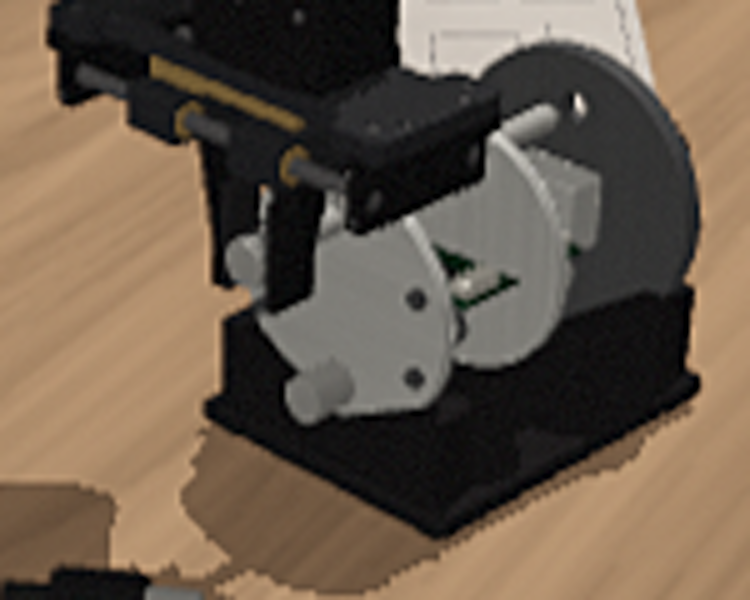

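The nose is visible beyond the middle plate at (545,115), pointing straight at the far hole (578,103), and the bending moment has relaxed. Into the flange, gently.

```bash
python3 -m crank '[[1,[-0.06,0,0],[0,0,0]],[1,[-0.06,0,0],[0,0,0]],[1,[0,0,0],[0,0,0]]]'
python3 -c "
from h import *
rodstate(.188)"
python3 -m crank '[[1,[-0.03,0,0],[0,0,0]],[1,[0,0,0],[0,0,0]]]'
python3 -c "
from h import *
rodstate(.188)"
python3 -m crank '[[1,[-0.03,0,0],[0,0,0]],[1,[0,0,0],[0,0,0]]]'
python3 -c "
from h import *
rodstate(.188)"
```

```text
time_s: 17.6
tcp_pos: [0.4622, 0.0759, 0.1147]
ee_rot: [[-0.253, -0.967, -0.001], [-0.967, 0.253, -0.006], [0.006, -0.0, -1.0]]
wrist_force: [0.4, 0.6, -0.1]
gripper_width: 0.245
t 17.6 F [ 0.4     0.5511 -0.0803] M [ 0.0751  0.0625 -0.0334]
 nose along 150.8 x -0.1 z -1.7 | grasp along -37.2 x 0.2 z -0.6 | heading rel line -0.09 pitch(up) -0.35
 wrist in tool axes [-0.6349 -0.2475  0.0765]
time_s: 17.8
tcp_pos: [0.4625, 0.0781, 0.1147]
ee_rot: [[-0.254, -0.967, -0.002], [-0.967, 0.254, -0.007], [0.007, 0.0, -1.0]]
wrist_force: [-1.3, -1.8, 1.6]
gripper_width: 0.24
t 17.8 F [-1.2652 -1.7833  1.6229] M [-0.411   0.328   0.0015]
 nose along 153.0 x -0.2 z -1.9 | grasp along -35.0 x -0.0 z -0.6 | heading rel line -0.06 pitch(up) -0.39
 wrist in tool axes [ 2.057   0.7722 -1.6085]
time_s: 18.0
tcp_pos: [0.4635, 0.0812, 0.1148]
ee_rot: [[-0.254, -0.967, -0.001], [-0.967, 0.254, -0.006], [0.006, -0.0, -1.0]]
wrist_force: [-1.3, -0.2, 0.8]
gripper_width: 0.243
t 18.0 F [-1.3351 -0.222   0.8188] M [-0.3811  0.2536 -0.0278]
 nose along 156.3 x -0.0 z -1.6 | grasp along -31.7 x 0.1 z -0.5 | heading rel line -0.05 pitch(up) -0.34
 wrist in tool axes [ 0.5585  1.2349 -0.8157]
```

```bash
python3 -m crank '[[1,[-0.03,0,0],[0,0,0]],[1,[0,0,0],[0,0,0]]]'
python3 -c "
from h import *
rodstate(.188)"
python3 -m crank '[[1,[-0.03,0,0],[0,0,0]],[1,[0,0,0],[0,0,0]]]'
python3 -c "
from h import *
rodstate(.188)
snap('wrist','w15')
S=snap('scene','s15');cv2.imwrite('pics/s15c.png',cv2.resize(S['img'][140:260,290:440],None,fx=5,fy=5,interpolation=cv2.INTER_CUBIC))"
```

```text
time_s: 18.2
tcp_pos: [0.4644, 0.0842, 0.1148]
ee_rot: [[-0.254, -0.967, -0.001], [-0.967, 0.254, -0.006], [0.006, -0.0, -1.0]]
wrist_force: [-1.3, -2.0, 1.2]
gripper_width: 0.243
t 18.2 F [-1.2834 -2.0457  1.2106] M [-0.4094  0.3601 -0.082 ]
 nose along 159.4 x -0.0 z -1.6 | grasp along -28.6 x 0.2 z -0.5 | heading rel line -0.05 pitch(up) -0.34
 wrist in tool axes [ 2.3115  0.7222 -1.197 ]
time_s: 18.4
tcp_pos: [0.4651, 0.0871, 0.1148]
ee_rot: [[-0.254, -0.967, -0.001], [-0.967, 0.254, -0.006], [0.006, -0.0, -1.0]]
wrist_force: [-1.5, -1.5, 3.9]
gripper_width: 0.242
t 18.4 F [-1.4811 -1.5246  3.9169] M [-0.4967  0.3399 -0.087 ]
 nose along 162.4 x -0.0 z -1.6 | grasp along -25.6 x 0.2 z -0.5 | heading rel line -0.06 pitch(up) -0.34
 wrist in tool axes [ 1.8734  1.0449 -3.9063]
```

View pics/s15c.png

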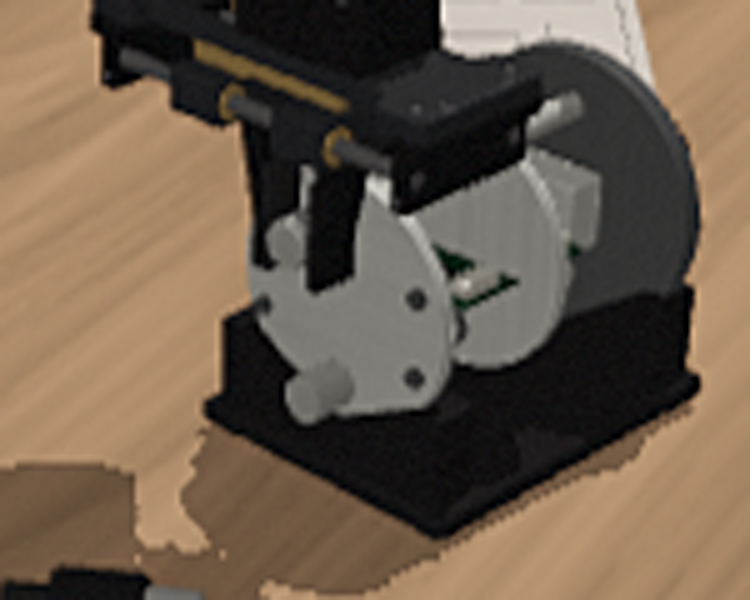

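View pics/w15.png

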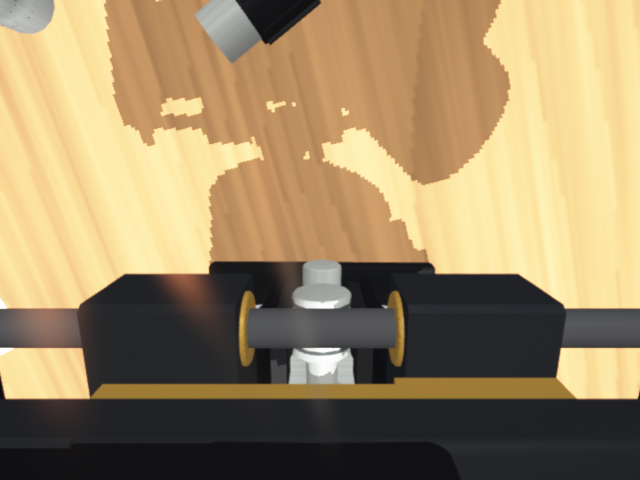

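Nose is in the far hole (580,103) and the chassis hasn't moved. I'll ease the slight upward load and carry on.

```bash
python3 -m crank '[[1,[-0.03,0,-0.005],[0,0,0]],[1,[-0.03,0,0],[0,0,0]],[1,[0,0,0],[0,0,0]]]'
python3 -c "
from h import *
rodstate(.188)"
python3 -m crank '[[1,[-0.03,0,0],[0,0,0]],[1,[-0.03,0,0],[0,0,0]],[1,[0,0,0],[0,0,0]]]'
python3 -c "
from h import *
rodstate(.188)"
```

```text
time_s: 18.8
tcp_pos: [0.4667, 0.0931, 0.115]
ee_rot: [[-0.254, -0.967, -0.001], [-0.967, 0.254, -0.006], [0.006, -0.0, -1.0]]
wrist_force: [-0.9, -1.5, 1.9]
gripper_width: 0.24
t 18.8 F [-0.9235 -1.4887  1.8814] M [-0.2089  0.3004 -0.0371]
 nose along 168.6 x -0.0 z -1.3 | grasp along -19.4 x 0.2 z -0.3 | heading rel line -0.06 pitch(up) -0.33
 wrist in tool axes [ 1.6849  0.5155 -1.8718]
time_s: 19.1
tcp_pos: [0.4682, 0.0989, 0.1151]
ee_rot: [[-0.254, -0.967, -0.001], [-0.967, 0.254, -0.006], [0.006, -0.0, -1.0]]
wrist_force: [-1.0, -0.6, 1.8]
gripper_width: 0.242
t 19.1 F [-0.9889 -0.5543  1.8035] M [-0.2243  0.3639 -0.0473]
 nose along 174.6 x -0.1 z -1.2 | grasp along -13.4 x 0.2 z -0.2 | heading rel line -0.06 pitch(up) -0.32
 wrist in tool axes [ 0.797   0.8156 -1.7993]
```

```bash
for i in 1; do python3 -m crank '[[1,[-0.012,0,0],[0,0,0]],[1,[0,0,0],[0,0,0]]]'; done
python3 -c "
from h import *
rodstate(.188)"
python3 -m crank '[[1,[-0.01,0,0],[0,0,0]],[1,[0,0,0],[0,0,0]]]'
python3 -c "
from h import *
rodstate(.188)"
python3 -m crank '[[1,[-0.01,0,0],[0,0,0]],[1,[0,0,0],[0,0,0]]]'
python3 -c "
from h import *
rodstate(.188);snap('wrist','w16')"
```

```text
time_s: 19.3
tcp_pos: [0.4684, 0.0996, 0.1151]
ee_rot: [[-0.254, -0.967, -0.001], [-0.967, 0.254, -0.006], [0.006, -0.0, -1.0]]
wrist_force: [-1.5, -2.9, 1.7]
gripper_width: 0.238
t 19.3 F [-1.5225 -2.8615  1.6872] M [-0.64    0.27   -0.0072]
 nose along 175.3 x -0.1 z -1.4 | grasp along -12.6 x 0.1 z -0.2 | heading rel line -0.05 pitch(up) -0.36
 wrist in tool axes [ 3.1646  0.7466 -1.6677]
time_s: 19.5
tcp_pos: [0.4685, 0.1003, 0.1151]
ee_rot: [[-0.254, -0.967, -0.002], [-0.967, 0.254, -0.006], [0.007, 0.0, -1.0]]
wrist_force: [-0.7, -3.9, 3.4]
gripper_width: 0.241
t 19.5 F [-0.6616 -3.9489  3.3981] M [-1.0434  0.3312 -0.0498]
 nose along 176.0 x -0.1 z -1.4 | grasp along -12.0 x 0.1 z -0.2 | heading rel line -0.05 pitch(up) -0.39
 wrist in tool axes [ 4.0103 -0.362  -3.3713]
time_s: 19.7
tcp_pos: [0.4684, 0.1003, 0.1151]
ee_rot: [[-0.254, -0.967, -0.003], [-0.967, 0.254, -0.008], [0.009, 0.001, -1.0]]
wrist_force: [-0.7, -6.8, 4.3]
gripper_width: 0.243
t 19.7 F [-0.7447 -6.8337  4.2641] M [-1.9525  0.189  -0.0432]
 nose along 176.1 x -0.1 z -1.8 | grasp along -11.9 x 0.0 z -0.2 | heading rel line -0.04 pitch(up) -0.50
 wrist in tool axes [ 6.8355 -1.0114 -4.2059]
```

The force now climbs with no advance (176.1 mm; the shaft is 176), so the shoulder is on the plate. One more small press, still well under the sliding force, then look.

```bash
python3 -m crank '[[1,[-0.006,0,0],[0,0,0]],[1,[0,0,0],[0,0,0]]]'
python3 -c "
from h import *
rodstate(.188)"
python3 -m crank '[[1,[0.015,0,0],[0,0.0,0]],[0,[0,0,0],[0,0,0]],[0,[0,0,0],[0,0,0]],[0,[0,0,0],[0,0,0]],[0,[0,0,0],[0,0,0]],[0,[0,0,0],[0,0,0]]]'
python3 -c "
from h import *
rodstate(.188);snap('wrist','w17')
S=snap('scene','s17');cv2.imwrite('pics/s17c.png',cv2.resize(S['img'][140:260,290:440],None,fx=5,fy=5,interpolation=cv2.INTER_CUBIC))"
```

```text
time_s: 19.95
tcp_pos: [0.4684, 0.1004, 0.1152]
ee_rot: [[-0.254, -0.967, -0.003], [-0.967, 0.254, -0.009], [0.01, 0.001, -1.0]]
wrist_force: [0.2, -8.6, 3.6]
gripper_width: 0.245
t 19.95 F [ 0.2362 -8.5586  3.5865] M [-2.5022  0.0814 -0.0114]
 nose along 176.2 x -0.1 z -2.0 | grasp along -11.8 x 0.0 z -0.2 | heading rel line -0.04 pitch(up) -0.55
 wrist in tool axes [ 8.2522 -2.3983 -3.5097]
time_s: 20.55
tcp_pos: [0.4687, 0.1009, 0.115]
ee_rot: [[-0.254, -0.967, -0.001], [-0.967, 0.254, -0.006], [0.006, -0.0, -1.0]]
wrist_force: [0.1, -0.5, -0.4]
gripper_width: 0.489
t 20.55 F [ 0.1402 -0.515  -0.4129] M [-0.1257  0.2511 -0.0045]
 nose along 176.6 x -0.1 z -1.5 | grasp along -11.4 x 0.1 z -0.3 | heading rel line -0.06 pitch(up) -0.34
 wrist in tool axes [ 0.4601 -0.2662  0.4156]
```

View pics/s17c.png

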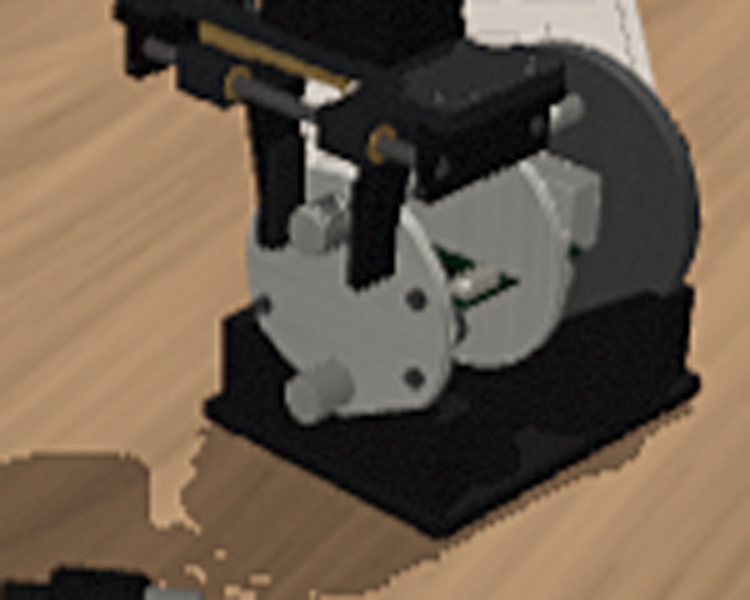

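View pics/w17.png

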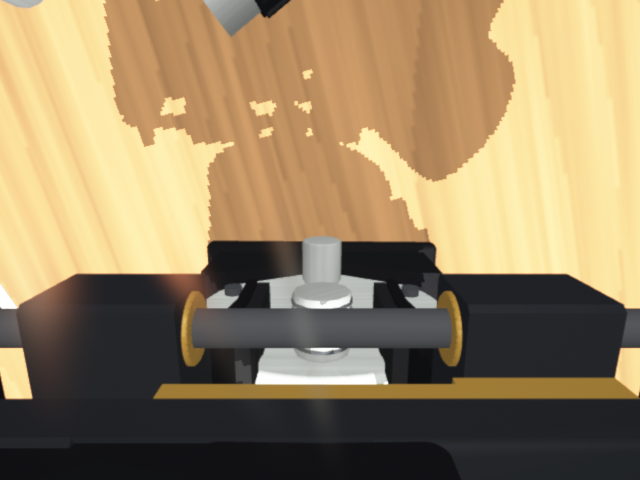

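Released. Backing off to inspect the seat.

```bash
python3 -m crank '[[0,[0.2,0,0],[0,0,0]],[0,[0.3,0,0],[0,0,0]],[0,[0.2,0,-0.3],[0,0,0]],[0,[0,-0.3,-0.4],[0,0,0]],[0,[0,0,0],[0,0,0]],[0,[0,0,0],[0,0,0]]]'
python3 -c "
from h import *
rodstate(.188);snap('wrist','w18')
S=snap('scene','s18');cv2.imwrite('pics/s18c.png',cv2.resize(S['img'][140:260,290:440],None,fx=5,fy=5,interpolation=cv2.INTER_CUBIC))
T=snap('top','t18');cv2.imwrite('pics/t18c.png',cv2.resize(T['img'][200:300,135:285],None,fx=5,fy=5,interpolation=cv2.INTER_CUBIC))"
```

```text
time_s: 21.25
tcp_pos: [0.4811, 0.026, 0.1864]
ee_rot: [[-0.255, -0.967, 0.001], [-0.967, 0.255, -0.004], [0.004, -0.003, -1.0]]
wrist_force: [-1.0, 0.1, -1.2]
gripper_width: 0.504
t 21.25 F [-1.0111  0.0698 -1.1635] M [0.086  0.1171 0.0161]
 nose along 107.3 x 31.2 z 70.4 | grasp along -80.7 x 31.1 z 71.1 | heading rel line 0.02 pitch(up) -0.22
 wrist in tool axes [0.1857 0.9985 1.1617]
```

View pics/s18c.png

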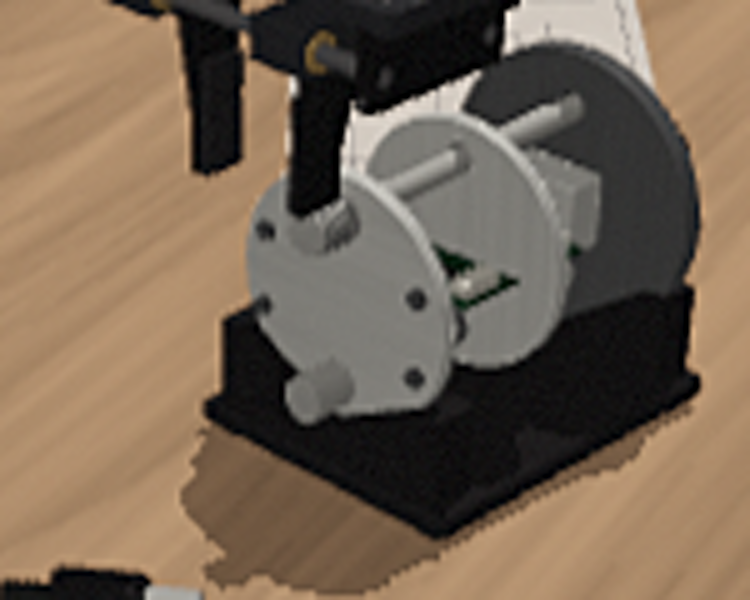

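View pics/t18c.png

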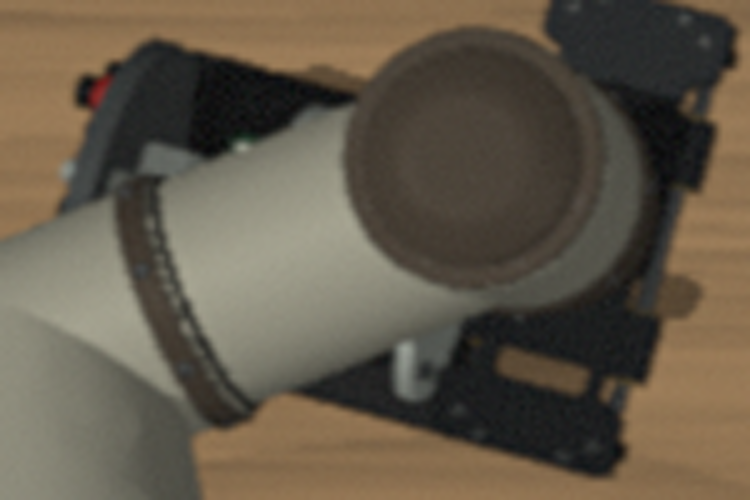

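View pics/w18.png

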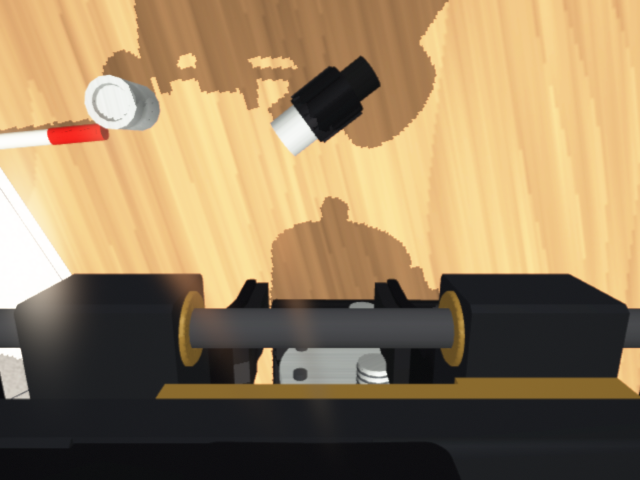

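The rod passes through all three plates. Now a close look at the seat from above.

```bash
python3 -m crank '[[0,[0,0,-0.3],[0,0,0]],[0,[-0.3,0,-0.3],[0,0,0]],[0,[-0.4,0,0],[0,0,0]],[0,[-0.4,0,0],[0,0,0]],[0,[-0.3,0,0],[0,0,0]],[0,[0,0,0],[0,0,0]],[0,[0,0,0],[0,0,0]]]'
python3 -c "
from h import *
c=snap('wrist','w19');cv2.imwrite('pics/w19c.png',cv2.resize(c['img'][60:270,220:480],None,fx=3,fy=2.8,interpolation=cv2.INTER_CUBIC))
for h in (.134,.145,.152):
  for a in(-.024,0,.008): print(h,a,proj(c,np.r_[E0+a*uc,h]))"
```

```text
time_s: 22.1
tcp_pos: [0.5148, 0.162, 0.2432]
ee_rot: [[-0.252, -0.968, -0.004], [-0.968, 0.252, -0.008], [0.008, 0.002, -1.0]]
wrist_force: [0.5, -0.4, -1.4]
gripper_width: 0.502
0.134 -0.024 [366.6001 113.4337]
0.134 0 [365.6071 152.9187]
0.134 0.008 [365.2854 165.7111]
0.145 -0.024 [368.5741 112.1126]
0.145 0 [367.4958 153.2851]
0.145 0.008 [367.1469 166.6082]
0.152 -0.024 [369.9211 111.2112]
0.152 0 [368.7826 153.5347]
0.152 0.008 [368.4145 167.2191]
```

View pics/w19c.png

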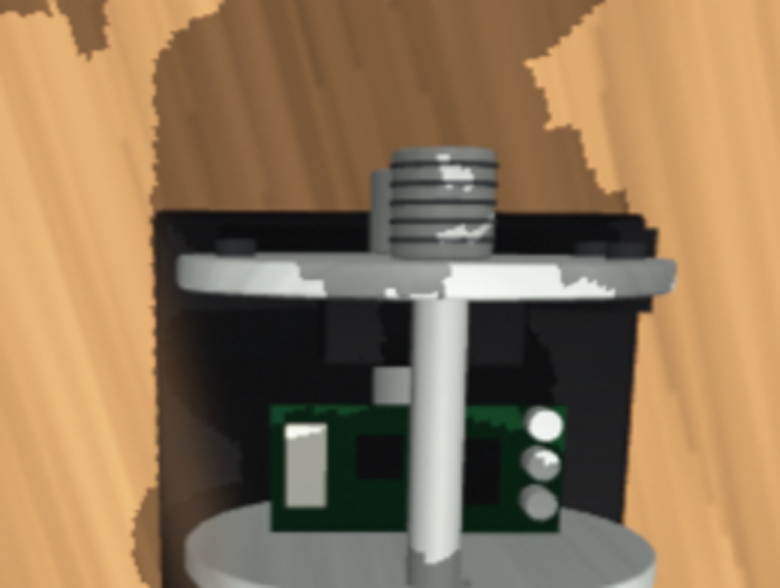

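The head (crop rows 148–257) meets the entry plate's outer edge (row 255) with no visible gap. A last check of the whole scene.

```bash
python3 -m crank '[[0,[0,0,-0.4],[0,0,0]],[0,[0.3,0,-0.3],[0,0,0]],[0,[0,0,0],[0,0,0]],[0,[0,0,0],[0,0,0]]]'
python3 -c "
from h import *
snap('scene','s20')
a=cv2.imread('pics/scene0.png')
b=cv2.imread('pics/s20.png')
for n,(y0,y1,x0,x1) in dict(plug=(248,280,285,335),shell=(278,315,350,378),marker=(298,340,376,440),srod=(300,370,210,292),cradle=(205,245,330,432)).items():
    print(n,cv2.matchTemplate(b[y0-4:y1+4,x0-4:x1+4],a[y0:y1,x0:x1],cv2.TM_CCOEFF_NORMED).max(),cv2.minMaxLoc(cv2.matchTemplate(b[y0-4:y1+4,x0-4:x1+4],a[y0:y1,x0:x1],cv2.TM_CCOEFF_NORMED))[3])"
```

```text
time_s: 22.55
tcp_pos: [0.5076, 0.1317, 0.3155]
ee_rot: [[-0.256, -0.967, -0.0], [-0.967, 0.256, -0.005], [0.005, -0.001, -1.0]]
wrist_force: [-1.1, -0.1, 0.1]
gripper_width: 0.502
plug 0.9227428 (4, 4)
shell 0.6940803 (4, 4)
marker 0.99954545 (4, 4)
srod 0.81332755 (4, 4)
cradle 0.9938285 (4, 4)
```

View pics/s20.png

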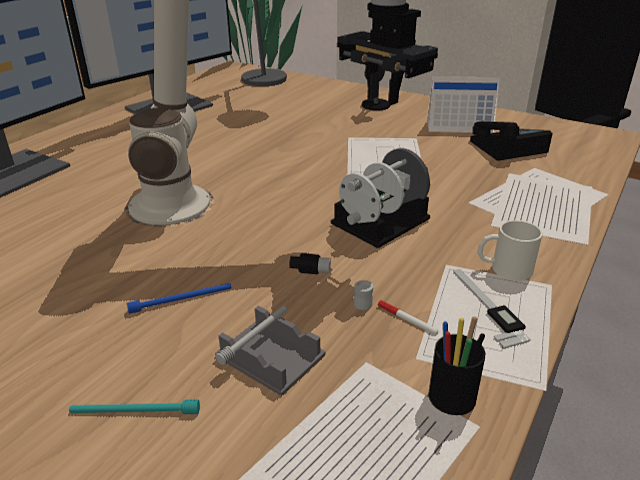

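The rod is fitted, and the short rod, shell, plug, marker and cradle all match their starting places with zero pixel shift. The lower match scores for the shell and short rod come from arm shadow. The gripper is clear, so I'm handing in.

```bash
python3 -c "
from h import *
print(r.finish_job(), r.sense()['time_s'])"
```

```text
the job is handed in; nothing more can be done
the job is handed in; nothing more can be done
```

The long rod is through the entry plate, the loose middle plate and the connector flange, with its head against the entry plate. I let go and handed the job in at about 22.6 s.

**How it went:** I lifted the rod by its shaft and found the three holes with the wrist camera. The middle hole was about 7.9 mm to the -x side. I went in at a slant through the entry and middle holes, then straightened the rod so it carried the plate into line. Finally I regripped the head and pressed it home with at most about 8.6 N.

**Last checks:**
- **Seat:** the rod stopped advancing at about 176 mm, which matches the shaft length. In the close view the head meets the plate with no visible gap. A gap of a few tenths of a millimetre would not show.
- **Chassis and other objects:** the cradle, short rod, shell, plug and marker all showed zero pixel shift from the start. Match scores for the shell (0.69) and short rod (0.81) were low; I put that down to the arm's shadow.
- **Regrip:** I pitched the rod about 1° too far when levelling it after the regrip. The bending moment rose to about 0.5 N·m, and I corrected it before the nose reached the flange.
- **Calibration:** the wrist camera read about 1.1 mm off sideways, and I allowed for that.

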